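# Fix and bed the worktop cover strip

## Robot

A 7-joint arm with a two-finger parallel gripper is mounted at the origin on the work surface. World frame = base frame: x ahead of the robot, y to its left, z up, the work surface at z = 0. Lengths are in m, angles in degrees, forces in N, time in s.
With the tool pointing down it reaches from about 0.4 to 0.85 m from the base axis. Payload 10.4 kg.
Tool frame: the origin (TCP) lies midway between the tips of the shut fingers; the grasp point (between the pads) lies 19 mm behind it; z points along the fingers, y is the direction in which the jaws open and shut (so a half turn about z gives the same grasp; the last joint's range is limited). The gripper opens to 87 mm and grips with 3 to 60 N. Pads are 19 mm wide; open, the fingers measure 117 mm over their backs; the gripper's body (75 mm by 190 mm) begins 51 mm behind the grasp point.
Start: joints at [-71.196, 19.034, -3.707, 83.658, 1.238, 77.344, -5.071], TCP at [0.215, 0.587, 0.223] pointing down, gripper open.
Joint ranges: [-148.97, 148.97], [-28.65, 121.19], [-84.17, 76.75], [9.2, 138.47], [-72.65, 252.65], [3.7, 117.97], [-149.18, 149.18]. Speed limits (degrees/s): [127.2, 127.2, 159.86, 159.86, 180, 180, 180].

## Interface

Orientations are given as a 3x3 rotation matrix whose columns are the frame's x, y, z axes.
In Python, from bench import manip gives the robot as it stands.
- The arm moves only by the shell command python3 -m inch 'ROWS' [OPENING] [FORCE]. ROWS is JSON, a list that holds one entry, the list of rows, each a list of 4 numbers: the shift along the tool's x, y, z in mm, then the turn about the tool's z in degrees. In form: [[[x, y, z, turn], ...]]. A call has 1 to 8 rows; each row shifts and turns the commanded pose from where the row before left it, along the tool's axes as they then stand; what a row does not reach is not made up. A row lasts 1/8 s, in which the tool goes at most 62.5 mm and 10.7 degrees, less where a joint would pass 70% of its speed; a pose out of reach is approached as far as the arm can. A call is refused whole if a number of a shift passes 62.5 or a number of a turn 10.7, either way. A call with a gripper value outside its range is refused whole. OPENING is the opening, from 0 (shut) to 1 (fully open), set as the call begins (- or left out, the last holds). The fingers move at their own pace and stop on an object; FORCE is the grip in N (left out, the last holds). Time passes only in rows, so rows that do not move let the fingers close. It gives the time, the measured TCP pose, the force and the opening at its end, in the units of the state.
- manip.get_state(): the state, without advancing time (a new reading comes with each control period).
- manip.read_camera(name): name is "scene" or "top" or "wrist"; returns the picture (400x640x3 uint8, blue, green, red); there is no depth.
- manip.calibration(name): a dict with "fx", "fy", "cx", "cy" (pixels), "distortion" ([k1, k2, p1, p2, k3] as OpenCV has them; the pictures are not rectified), "T" (4x4, takes a point from camera to world coordinates). Camera axes: x right, y up, looking along -z (the intrinsics and any distortion apply to the point x, -y, -z); pixel columns grow to the right and rows downward; lengths in m; the calibration is good to about 2 mm. A picture is of the moment at which its call begins: read the wrist's pose just before it. calibration takes no time and is no camera call; for the wrist camera it gives the pose at the moment of the call.
- manip.finish_job(): hands the job in, once; it reports no verdict.
Trained networks look in the newest picture that a camera, given by its name, has taken for a name from the list of things; names that differ only in an ending like _2 or _b are one class to them, and where a whole thing is asked for, a point or a joint stands for the part that bears it (a point fixed in the world has none). Each returns a list of dicts, best first, with "p" (0 to 1); they miss things now and then, are a little off and sometimes report something else, mostly with a low value. They report only what shows in the picture. A call takes as long as a camera call.
- manip.outline_of(camera, thing): "region" (400x640 bool, what is visible of it).
- manip.pinpoint(camera, thing): "location" ([x, y, z] in m, in the coordinates of the camera as it stood for that picture, good to about 4 mm: a listed point, or the origin of a listed thing).
The state is a dict: "time": time; "joint_pos": joint angles; "qd": joint speeds; "tau": joint torques, N m; "ee_pos": TCP position; "orientation": TCP orientation; "force": force on the tool from outside, world axes, zero at the start; "wrist_torque": the same for the moment, N m; "width": finger opening in m.
Only numpy, scipy, OpenCV 4.12 (cv2) and the standard library are available. Lean on these libraries where they do the work, as an engineer would, in place of code of your own. Each camera call takes 0.05 s, during which the arm holds its last target.

## Task

Fix the cover strip over the worktop joint: first clear the spice jars into the wooden tray, upright and with a gentle grip because the glass is thin, then take the mallet and knock every pin in the strip fully home with sharp downward taps, starting at the end cap and going along in order, and stand the mallet back on the cork mat. Then bed the strip by rubbing the sprung felt block along the top of it from the end cap to the open end, its sole flat and its handle pushed about half-way into its spring all the way and never pressed hard, and put the block back on the mat, leaving the other kitchen things where they are.

Things in the scene. Friction and masses are not known exactly. Their poses are not given: they have to be found in the camera images.
- strip: aluminium cover strip fixed on the worktop, 52 mm wide (x), 330 mm long (y), top face 5 mm up. A raised grey end cap (17 mm high) covers y = 150 to 165 mm; the -y end is open. Four dark pin holes on its centre line at y = +97.5, +32.5, -32.5, -97.5 mm. Origin: centre of underside, z up. It lies roughly along world y, end cap at the robot's left (+y), turned up to 0.2 rad
- pin0_top (a point): centre of the top of the steel pin in hole 1 counted from the end cap (head 16 mm across and 5 mm thick); it stands 15 to 18 mm above the strip's top face at first, and level with it when home
- pin1_top (a point): centre of the top of the steel pin in hole 2 counted from the end cap (head 16 mm across and 5 mm thick); it stands 15 to 18 mm above the strip's top face at first, and level with it when home
- pin2_top (a point): centre of the top of the steel pin in hole 3 counted from the end cap (head 16 mm across and 5 mm thick); it stands 15 to 18 mm above the strip's top face at first, and level with it when home
- pin3_top (a point): centre of the top of the steel pin in hole 4 counted from the end cap (head 16 mm across and 5 mm thick); it stands 15 to 18 mm above the strip's top face at first, and level with it when home
- pin0 (a joint): how far pin 1 from the end cap has been driven down, m: 0 is 18 mm proud, 0.018 flush with the strip, stop at 0.0185; home is over 0.0165. A light spring pushes it up but its split shank grips, so it stays where it is driven; it gives way at about 8 to 10 N
- pin1 (a joint): how far pin 2 from the end cap has been driven down, m: 0 is 18 mm proud, 0.018 flush with the strip, stop at 0.0185; home is over 0.0165. A light spring pushes it up but its split shank grips, so it stays where it is driven; it gives way at about 8 to 10 N
- pin2 (a joint): how far pin 3 from the end cap has been driven down, m: 0 is 18 mm proud, 0.018 flush with the strip, stop at 0.0185; home is over 0.0165. A light spring pushes it up but its split shank grips, so it stays where it is driven; it gives way at about 8 to 10 N
- pin3 (a joint): how far pin 4 from the end cap has been driven down, m: 0 is 18 mm proud, 0.018 flush with the strip, stop at 0.0185; home is over 0.0165. A light spring pushes it up but its split shank grips, so it stays where it is driven; it gives way at about 8 to 10 N
- mat: flat cork tool mat fixed on the worktop, 240 mm (x) by 180 mm (y), 3 mm thick; origin: centre of its underside. It may be on the robot's left or right, the tray being on the other side
- tray: shallow open wooden tray fixed on the worktop, 240 mm (x) by 180 mm (y) outside, walls 6 mm thick and 20 mm high; inner floor 6 mm above its origin, which is the centre of its underside
- mallet: upright mallet of 0.2 to 0.4 kg, stands by itself: white nylon head 50 mm across and 35 mm high, its flat underside is the striking face; above it a vertical round wooden handle 24 mm across, from 35 to 110 mm above the face. Origin: centre of the striking face, z up along the handle
- block: bedding block of about 0.19 kg: flat felt-faced sole 46 mm (its x) by 70 mm (its y) and 16 mm high. Origin: centre of the sole's underside, z up. A grey handle bar stands above it on two sprung pegs. It starts with its long side roughly along world x, flat on the mat
- block_grip (a point): centre of the block's handle bar, which is 18 mm wide (block x), 55 mm long (block y) and 36 mm high; 52 mm above the sole's underside when the spring is not pressed (bar from 34 to 70 mm). Grip it across the 18 mm
- block_handle (a joint): how far the handle bar is pushed down towards the sole, m: 0 free, 0.014 bottomed; spring 700 N/m, so half-way is about 5 N. Over 3 N between sole and strip is needed along the pass, over 20 N harms the strip
- jar0: spice jar of thin amber glass, 44 mm across, 88 mm high with a dark steel cap, paper label, about 0.15 kg; it stands on the worktop near the strip on the robot's side. Origin: centre of its underside, z up. Grip at about half height with 10 N or so; a grip of over 20 N cracks it. Two to four jars are there, None if absent
- jar1: spice jar of thin amber glass, 44 mm across, 88 mm high with a dark steel cap, paper label, about 0.15 kg; it stands on the worktop near the strip on the robot's side. Origin: centre of its underside, z up. Grip at about half height with 10 N or so; a grip of over 20 N cracks it. Two to four jars are there, None if absent
- jar2: spice jar of thin amber glass, 44 mm across, 88 mm high with a dark steel cap, paper label, about 0.15 kg; it stands on the worktop near the strip on the robot's side. Origin: centre of its underside, z up. Grip at about half height with 10 N or so; a grip of over 20 N cracks it. Two to four jars are there, None if absent
- jar3: spice jar of thin amber glass, 44 mm across, 88 mm high with a dark steel cap, paper label, about 0.15 kg; it stands on the worktop near the strip on the robot's side. Origin: centre of its underside, z up. Grip at about half height with 10 N or so; a grip of over 20 N cracks it. Two to four jars are there, None if absent
- salt: white salt bowl, 64 mm across; a bystander, leave it alone
- mug: white mug, 80 mm across, 90 mm high; a bystander, leave it alone
- can: steel can, 72 mm across, 100 mm high; a bystander, leave it alone
- spoon: wooden spoon lying flat; a bystander, leave it alone
- mill: small wooden pepper mill, 40 mm across, 75 mm high; a bystander, leave it alone

How it is judged:
By the outcome, as a careful person would: the job done as asked, in the order asked, and still so for the second after the job is handed in, with the robot touching nothing.
Of jar0, jar1, jar2, jar3 only 2 to 4 are there at a start; the rules pass over those that are not, and their reading is None.
At some moment in a run one of mallet, block may be knocked a few centimetres aside while the robot is not near it.
It also fails if it takes over 208 s, if anything falls off the work surface, if the arm or the gripper's body presses on something with over 40 N, if the wrist force passes 120 N, or if a joint passes its speed limit or range.

## Working session

There is one attempt and no reset: what is moved stays moved. The work goes in short steps, Python scripts to look and compute and a shell command to move; the robot and the scene stay as the last step left them, time stands still between calls to the robot, and variables do not carry over. Pictures are saved under pics/ and viewed, and the job is handed in when it is done.

```bash
ls; mkdir -p pics; cat > h.py <<'E'
import numpy as np, cv2
from bench import manip
def st(): return manip.get_state()
def snap(name,fn):
    T=np.array(manip.calibration(name)["T"]); im=manip.read_camera(name); cv2.imwrite("pics/"+fn,im); return im,T
def pp(name,thing,T,n=3):
    r=[]
    for d in manip.pinpoint(name,thing)[:n]:
        p=T@np.r_[d["location"],1]; r.append((round(float(d["p"]),2),(p[:3]*1000).round(0).tolist()))
    return r
E
python3 - <<'E'
from h import *
s=st(); print(s)
for c in ["scene","top","wrist"]:
    im,T=snap(c,c+"0.png"); print(c,T.round(3).tolist())
    for t in ["strip","mat","tray","mallet","block","jar0","pin0_top","pin3_top","block_grip"]: print(t,pp(c,t,T,5))
print(st()["time"])
E
```

```text
pics
{'time': 0.0, 'joint_pos': array([-71.19368956,  19.07301437,  -3.70875741,  83.70605337,
         1.239175  ,  77.34607977,  -5.06988158]), 'qd': array([-0.01079681, -0.0081555 ,  0.07761077,  0.03991887,  0.06931562,
        0.10943612, -0.00647071]), 'tau': array([ 1.93348825e-06, -6.23264909e+01,  2.41359381e-02, -3.89887154e+01,
       -6.15605107e-02,  3.97246750e-02,  1.26785753e-04]), 'ee_pos': array([0.21465893, 0.58654815, 0.22174232]), 'orientation': array([[-9.39110965e-01,  3.43613754e-01, -4.27601526e-04],
       [ 3.43614009e-01,  9.39109889e-01, -1.42464384e-03],
       [-8.79623971e-05, -1.48482853e-03, -9.99998894e-01]]), 'force': array([ 0.81753655, -0.12129148, -0.104653  ]), 'wrist_torque': array([-0.02844229, -0.03033701, -0.01836484]), 'width': 0.08685388035117655}
scene [[0.648, -0.57, 0.506, 1.182], [0.762, 0.469, -0.448, -0.5], [0.018, 0.675, 0.738, 0.945], [0.0, 0.0, 0.0, 1.0]]
strip [(0.64, [649.0, 17.0, 1.0]), (0.54, [717.0, -315.0, -1.0])]
mat [(0.61, [503.0, 333.0, 3.0]), (0.26, [392.0, 122.0, 1.0])]
tray [(0.72, [502.0, -334.0, 2.0]), (0.31, [578.
[... 417 characters left out ...]
.015, 0.011], [0.015, 0.112, 0.994, 1.215], [0.0, 0.0, 0.0, 1.0]]
strip [(0.72, [641.0, 20.0, 1.0])]
mat [(0.79, [498.0, 331.0, 2.0])]
tray [(0.65, [492.0, -338.0, 1.0])]
mallet [(0.73, [418.0, 321.0, 1.0])]
block [(0.87, [549.0, 340.0, 2.0]), (0.24, [707.0, -320.0, 0.0])]
jar0 [(0.78, [576.0, 135.0, 0.0]), (0.67, [566.0, 67.0, -1.0])]
pin0_top [(0.59, [646.0, 115.0, 24.0]), (0.26, [547.0, 337.0, 53.0])]
pin3_top [(0.55, [640.0, -79.0, 27.0])]
block_grip [(0.7, [547.0, 339.0, 55.0])]
wrist [[0.344, -0.902, -0.26, 0.142], [0.939, 0.331, 0.095, 0.614], [0.0, -0.277, 0.961, 0.385], [0.0, 0.0, 0.0, 1.0]]
strip []
mat []
tray []
mallet []
block []
jar0 []
pin0_top []
pin3_top []
block_grip []
1.5
```

View pics/top0.png

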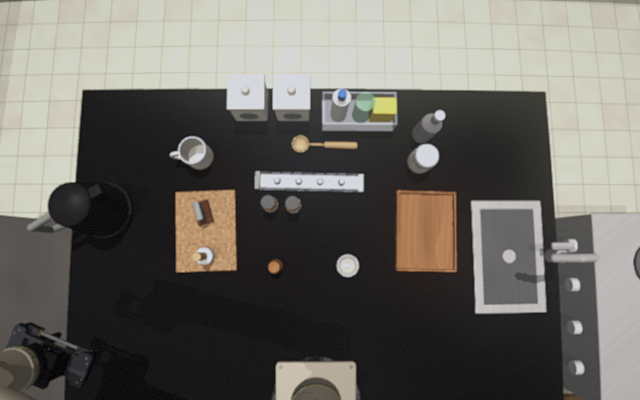

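View pics/scene0.png

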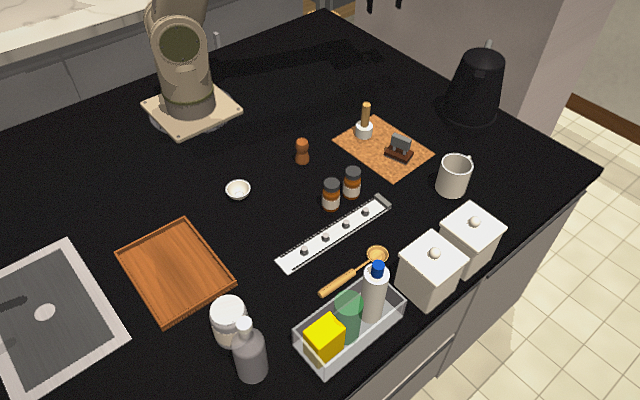

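View pics/wrist0.png

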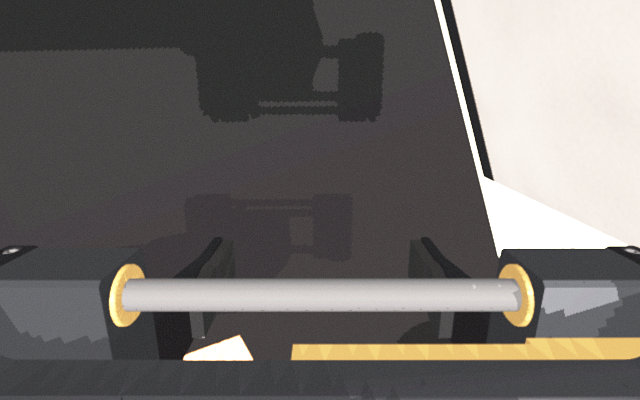

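```bash
cat >> h.py <<'E'
def pose():
    s=st(); R=np.array(s["orientation"]); p=np.array(s["ee_pos"])*1000
    return p,R,np.degrees(np.arctan2(R[1,1],R[0,1]))
def plan(tx,ty,tz,yaw,n,start=None):
    """tx.. mm, yaw = world angle of tool y. prints n rows in nominal tool-down frame"""
    p,R,y0=pose()
    if start is not None: p=np.array(start[:3],float); y0=start[3]
    dyaw=(yaw-y0+180)%360-180
    d=(np.array([tx,ty,tz])-p)/n; rows=[]; a=y0
    for i in range(n):
        c,s=np.cos(np.radians(a)),np.sin(np.radians(a))
        # tool y=(c,s,0), z=(0,0,-1), x=y cross z=(-s,c,0)
        ex=np.array([-s,c,0]); ex=np.cross([c,s,0],[0,0,-1])
        rows.append([round(float(d@ex),1),round(float(d@np.array([c,s,0])),1),round(float(-d[2]),1),round(-dyaw/n,2)]); a+=dyaw/n
    print(rows)
E
python3 - <<'E'
from h import *
print(pose()); plan(500,136,222,0,10)
E
```

```text
(array([214.781469  , 586.95581915, 222.59471485]), array([[-9.39084343e-01,  3.43686770e-01,  3.03858243e-05],
       [ 3.43686772e-01,  9.39084337e-01,  1.04419723e-04],
       [ 7.35282585e-06,  1.08502133e-04, -9.99999994e-01]]), np.float64(69.89834792204661))
[[-42.3, -32.5, 0.1, np.float64(6.99)], [-45.9, -27.2, 0.1, np.float64(6.99)], [-48.9, -21.4, 0.1, np.float64(6.99)], [-51.1, -15.3, 0.1, np.float64(6.99)], [-52.6, -8.9, 0.1, np.float64(6.99)], [-53.3, -2.5, 0.1, np.float64(6.99)], [-53.2, 4.0, 0.1, np.float64(6.99)], [-52.3, 10.5, 0.1, np.float64(6.99)], [-50.7, 16.8, 0.1, np.float64(6.99)], [-48.2, 22.8, 0.1, np.float64(6.99)]]
```

```bash
python3 -m inch '[[[-42,-32,0,8.7],[-46,-26,0,8.7],[-50,-19,0,8.7],[-52,-11,0,8.7],[-53,-3,0,8.7],[-53,5,0,8.7],[-52,12,0,8.7],[-50,20,0,8.7]]]' 1 10
python3 - <<'E'
from h import *
plan(577,136,222,0,4)
E
```

```text
time: 2.5
ee_pos: [0.4387, 0.2229, 0.2228]
orientation: [[-0.0, 1.0, 0.001], [1.0, 0.0, 0.001], [0.001, 0.001, -1.0]]
force: [0.4, 0.3, 0.1]
width: 0.0869
[[-21.7, 34.6, 0.2, np.float64(0.01)], [-21.7, 34.6, 0.2, np.float64(0.01)], [-21.7, 34.6, 0.2, np.float64(0.01)], [-21.7, 34.6, 0.2, np.float64(0.01)]]
```

```bash
python3 -m inch '[[[-30,34,0,0],[-30,34,0,0],[-30,35,0,0],[-30,35,0,0],[0,0,0,0]]]'
python3 - <<'E'
from h import *
im,T=snap("wrist","w1.png"); print(pose()[0])
for t in ["jar0","strip","pin0_top","pin1_top","pin2_top"]: print(t,pp("wrist",t,T,4))
E
```

```text
time: 3.12
ee_pos: [0.5784, 0.1015, 0.2223]
orientation: [[-0.0, 1.0, 0.001], [1.0, 0.0, -0.002], [-0.002, 0.001, -1.0]]
force: [-0.0, 0.9, -0.4]
width: 0.087
[577.27573949 103.66847281 222.24059804]
jar0 [(0.68, [572.0, 68.0, 2.0]), (0.59, [576.0, 137.0, 2.0])]
strip [(0.67, [645.0, 20.0, 3.0])]
pin0_top [(0.54, [652.0, 115.0, 21.0])]
pin1_top [(0.58, [650.0, 55.0, 22.0])]
pin2_top []
```

View pics/w1.png

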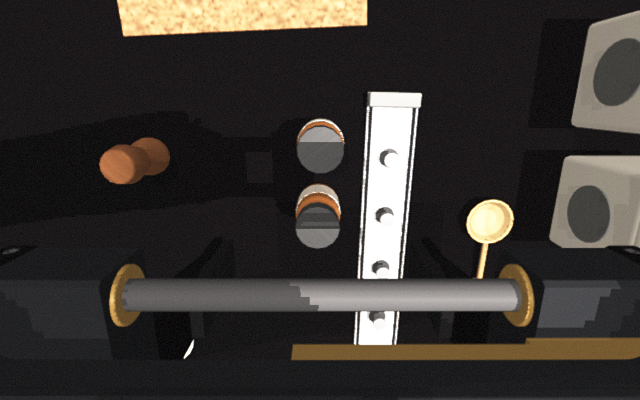

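```bash
python3 -m inch '[[[-35,-5,20,0],[0,0,50,0],[0,0,50,0],[0,0,40,0],[0,0,25,0],[0,0,10,0],[0,0,0,0]]]' 0.8 10
```

```text
time: 4.3
ee_pos: [0.5718, 0.0705, 0.0277]
orientation: [[-0.006, 1.0, -0.0], [1.0, 0.006, 0.0], [0.0, -0.0, -1.0]]
force: [0.1, 0.1, 1.2]
width: 0.0696
```

```bash
python3 -m inch '[[[-2.5,0,0,0],[0,0,0,0],[0,0,0,0],[0,0,0,0],[0,0,0,0],[0,0,0,0]]]' 0.4 10
```

```text
time: 5.05
ee_pos: [0.5726, 0.0677, 0.0281]
orientation: [[-0.005, 1.0, 0.002], [1.0, 0.005, 0.0], [0.0, 0.002, -1.0]]
force: [2.0, -1.1, 6.3]
width: 0.0439
```

```bash
python3 -m inch '[[[0,0,-15,0],[0,0,-40,0],[0,0,-50,0],[-40,-8,-15,0],[-55,-12,0,0],[-55,-12,0,0],[-55,-12,0,0],[-55,-12,0,0]]]' 0 10
python3 -m inch '[[[-55,-12,0,0],[-40,-5,0,0],[-15,0,0,0],[0,0,0,0]]]'
python3 - <<'E'
from h import *
print(st()["force"],st()["width"],pose()); plan(500,-300,60,0,3)
im,T=snap("top","t2.png"); print(pp("top","tray",T),pp("top","jar0",T))
im,T=snap("wrist","w2.png");print(pp("wrist","tray",T),pp("wrist","jar0",T))
E
```

```text
time: 6.05
ee_pos: [0.5161, -0.194, 0.148]
orientation: [[-0.005, 1.0, -0.001], [1.0, 0.005, 0.001], [0.001, -0.001, -1.0]]
force: [-0.0, -0.2, -1.2]
width: 0.0438
time: 6.55
ee_pos: [0.5004, -0.3029, 0.1475]
orientation: [[-0.004, 1.0, -0.001], [1.0, 0.004, 0.0], [0.0, -0.001, -1.0]]
force: [0.0, 0.7, -1.5]
width: 0.044
[ 0.03638377  0.71682554 -1.49947534] 0.04399293526707186 (array([ 500.42852571, -302.93662504,  147.47531217]), array([[-3.98658139e-03,  9.99991736e-01, -7.96976347e-04],
       [ 9.99991961e-01,  3.98692190e-03,  4.26116836e-04],
       [ 4.29290797e-04, -7.95271191e-04, -9.99999592e-01]]), np.float64(0.2284344753012699))
[[1.0, -0.1, 29.2, np.float64(0.08)], [1.0, -0.1, 29.2, np.float64(0.08)], [1.0, -0.1, 29.2, np.float64(0.08)]]
[(0.81, [491.0, -336.0, -1.0])] [(0.66, [496.0, -302.0, 120.0]), (0.62, [574.0, 135.0, 1.0]), (0.3, [645.0, -12.0, 21.0])]
[(0.32, [712.0, -320.0, -4.0])] [(0.65, [498.0, -303.0, 123.0])]
```

View pics/w2.png

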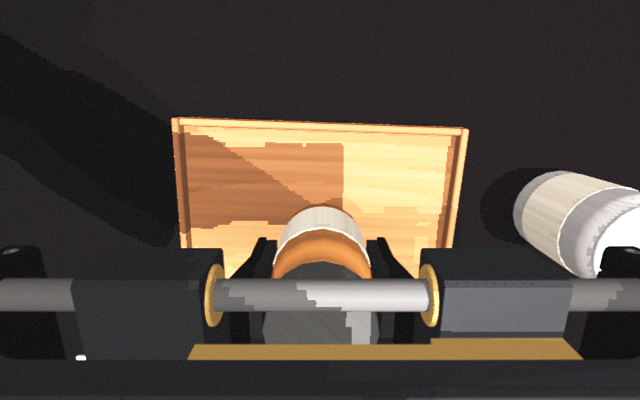

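```bash
python3 -m inch '[[[0,0,40,0],[0,0,40,0],[0,0,22,0],[0,0,7,0],[0,0,2,0],[0,0,0,0]]]'
```

```text
time: 7.6
ee_pos: [0.5015, -0.3029, 0.0375]
orientation: [[-0.005, 1.0, 0.001], [1.0, 0.005, -0.0], [-0.0, 0.001, -1.0]]
force: [-0.0, 0.2, -1.2]
width: 0.0438
```

```bash
python3 -m inch '[[[0,0,1.5,0],[0,0,1,0],[0,0,0,0]]]'
```

```text
time: 7.98
ee_pos: [0.5011, -0.3028, 0.0342]
orientation: [[-0.005, 1.0, 0.001], [1.0, 0.005, -0.0], [-0.0, 0.001, -1.0]]
force: [0.4, 0.8, 0.1]
width: 0.0438
```

```bash
python3 -m inch '[[[0,0,0.5,0],[0,0,0,0],[0,0,0,0],[0,0,0,0]]]' 0.75 10
python3 -m inch '[[[0,0,-15,0],[0,0,-50,0],[0,0,-55,0],[55,10,0,0],[60,13,0,0],[60,13,0,0],[60,13,0,0],[60,13,0,0]]]' 0.8
python3 - <<'E'
from h import *
plan(576,136,150,0,4)
E
```

```text
time: 8.48
ee_pos: [0.5008, -0.3028, 0.0335]
orientation: [[-0.005, 1.0, -0.0], [1.0, 0.005, 0.0], [0.0, -0.0, -1.0]]
force: [-0.5, 0.4, 0.1]
width: 0.0643
time: 9.48
ee_pos: [0.5617, -0.0057, 0.1549]
orientation: [[-0.005, 1.0, 0.002], [1.0, 0.005, 0.0], [0.0, 0.002, -1.0]]
force: [0.7, 0.2, -1.2]
width: 0.0697
[[35.4, 3.8, 1.2, np.float64(0.07)], [35.4, 3.7, 1.2, np.float64(0.07)], [35.4, 3.7, 1.2, np.float64(0.07)], [35.4, 3.6, 1.2, np.float64(0.07)]]
```

```bash
python3 -m inch '[[[50,5,0,0],[50,5,0,0],[40,4,0,0],[0,0,50,0],[0,0,40,0],[0,0,27,0],[0,0,8,0],[0,0,0,0]]]'

```

```text
time: 10.48
ee_pos: [0.575, 0.1326, 0.0294]
orientation: [[-0.005, 1.0, 0.001], [1.0, 0.005, 0.0], [0.0, 0.001, -1.0]]
force: [0.2, 0.2, 0.9]
width: 0.0694
```

```bash
python3 -m inch '[[[3.5,0.5,1.5,0],[0,0,0,0],[0,0,0,0],[0,0,0,0],[0,0,0,0],[0,0,0,0]]]' 0 10
python3 -m inch '[[[0,0,-15,0],[0,0,-40,0],[0,0,-50,0],[-50,-8,-15,0],[-60,-10,0,0],[-60,-10,0,0],[-60,-10,0,0],[-60,-10,0,0]]]'
python3 -m inch '[[[-60,-10,0,0],[-60,-10,0,0],[-60,-6,0,0],[-25,0,0,0],[0,0,0,0]]]'
python3 - <<'E'
from h import *
plan(500,-373,34,0,4)
E
```

```text
time: 11.22
ee_pos: [0.5756, 0.1362, 0.0276]
orientation: [[-0.005, 1.0, 0.001], [1.0, 0.005, 0.0], [0.0, 0.001, -1.0]]
force: [2.1, 0.2, 4.6]
width: 0.0436
time: 12.22
ee_pos: [0.5274, -0.1557, 0.1475]
orientation: [[-0.005, 1.0, -0.0], [1.0, 0.005, 0.001], [0.001, -0.0, -1.0]]
force: [1.3, -0.2, -2.1]
width: 0.0437
time: 12.85
ee_pos: [0.502, -0.3613, 0.147]
orientation: [[-0.001, 1.0, -0.002], [1.0, 0.001, -0.0], [-0.0, -0.002, -1.0]]
force: [0.0, 1.1, -0.7]
width: 0.0428
[[-2.9, -0.5, 28.3, np.float64(0.02)], [-2.9, -0.5, 28.3, np.float64(0.02)], [-2.9, -0.5, 28.3, np.float64(0.02)], [-2.9, -0.5, 28.3, np.float64(0.02)]]
```

```bash
python3 -m inch '[[[-11,0,35,0],[0,0,40,0],[0,0,25,0],[0,0,8,0],[0,0,2,0],[0,0,0,0]]]'
python3 -m inch '[[[0,0,1,0],[0,0,1,0],[0,0,0,0]]]'
```

```text
time: 13.6
ee_pos: [0.5043, -0.3703, 0.0381]
orientation: [[-0.006, 1.0, 0.001], [1.0, 0.006, -0.0], [-0.0, 0.001, -1.0]]
force: [0.1, -0.6, -2.8]
width: 0.0435
time: 13.98
ee_pos: [0.5037, -0.3702, 0.0351]
orientation: [[-0.005, 1.0, 0.0], [1.0, 0.005, 0.0], [0.0, 0.0, -1.0]]
force: [0.0, 0.0, -3.1]
width: 0.0432
```

```bash
python3 -m inch '[[[0,0,1,0],[0,0,0.5,0],[0,0,0,0]]]'
```

```text
time: 14.35
ee_pos: [0.5037, -0.3703, 0.0337]
orientation: [[-0.005, 1.0, 0.0], [1.0, 0.005, 0.0], [0.0, 0.0, -1.0]]
force: [-0.4, 1.0, 0.6]
width: 0.0435
```

Contact. Release and lift, head toward the mallet, looking from above.

```bash
python3 -m inch '[[[0,0,0.5,0],[0,0,0,0],[0,0,0,0],[0,0,0,0]]]' 0.75 10
python3 -m inch '[[[0,0,-15,0],[0,0,-50,0],[0,0,-55,0],[0,0,-60,0],[60,0,-20,0],[60,0,0,0],[60,0,0,0],[60,0,0,0]]]' 1
python3 - <<'E'
from h import *
im,T=snap("top","t3.png"); print(pp("top","jar0",T))
for t in ["mallet","block","block_grip"]: print(t,pp("top",t,T))
im,T=snap("scene","s3.png"); print(pp("scene","jar0",T))
for t in ["mallet","block","block_grip"]: print(t,pp("scene",t,T))
plan(427,260,290,0,8)
E
```

```text
time: 14.85
ee_pos: [0.5037, -0.3703, 0.033]
orientation: [[-0.005, 1.0, 0.0], [1.0, 0.005, 0.0], [0.0, 0.0, -1.0]]
force: [-0.1, 0.6, -0.1]
width: 0.0646
time: 15.85
ee_pos: [0.5022, -0.1294, 0.234]
orientation: [[-0.005, 1.0, 0.002], [1.0, 0.005, 0.0], [0.0, 0.002, -1.0]]
force: [0.7, 0.5, -0.1]
width: 0.0871
[(0.71, [494.0, -336.0, 1.0]), (0.54, [499.0, -369.0, 8.0])]
mallet [(0.82, [420.0, 323.0, -0.0])]
block [(0.8, [547.0, 337.0, -1.0])]
block_grip [(0.48, [422.0, 322.0, 1.0]), (0.44, [549.0, 337.0, 53.0])]
[(0.96, [505.0, -372.0, 8.0]), (0.84, [505.0, -308.0, 2.0]), (0.48, [648.0, -78.0, 24.0])]
mallet [(0.72, [505.0, 334.0, 1.0]), (0.26, [503.0, -303.0, 6.0])]
block [(0.83, [556.0, 336.0, 2.0])]
block_grip [(0.72, [768.0, -28.0, -2.0]), (0.65, [559.0, 340.0, 53.0])]
[[49.1, -9.3, -7.1, np.float64(0.02)], [49.1, -9.3, -7.1, np.float64(0.02)], [49.1, -9.3, -7.1, np.float64(0.02)], [49.0, -9.3, -7.1, np.float64(0.02)], [49.0, -9.3, -7.1, np.float64(0.02)], [49.0, -9.4, -7.1, np.float64(0.02)], [49.0, -9.4, -7.1, np.float64(0.02)], [49.0, -9.4, -7.1, np.float64(0.02)]]
```

View pics/s3.png

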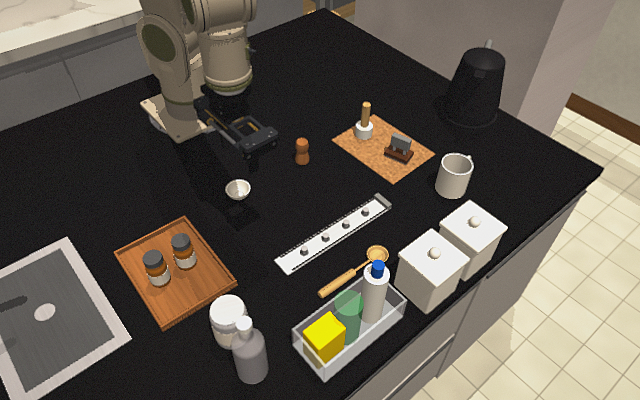

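```bash
python3 -m inch '[[[40,25,-10,0],[40,25,-10,0],[40,25,-10,0],[40,25,-10,0],[0,0,0,0]]]'
python3 - <<'E'
from h import *
im,T=snap("wrist","w4.png"); np.save("w4T.npy",T); print(pose()[0])
for t in ["strip","pin0_top","pin1_top","pin2_top","pin3_top"]: print(t,pp("wrist",t,T,4))
c=manip.calibration("wrist"); print(c["fx"],c["fy"],c["cx"],c["cy"],c["distortion"])
E
```

```text
time: 16.98
ee_pos: [0.6028, 0.0332, 0.2723]
orientation: [[-0.01, 1.0, -0.0], [1.0, 0.01, 0.0], [0.0, -0.0, -1.0]]
force: [0.6, -0.9, 1.0]
width: 0.087
[602.06986607  30.38829382 272.206981  ]
strip [(0.61, [644.0, 20.0, -2.0]), (0.28, [652.0, 119.0, 21.0])]
pin0_top [(0.54, [652.0, 116.0, 20.0]), (0.31, [395.0, 121.0, 3.0])]
pin1_top [(0.61, [648.0, 54.0, 23.0])]
pin2_top [(0.42, [647.0, -9.0, 20.0])]
pin3_top [(0.5, [647.0, -79.0, 22.0]), (0.2, [648.0, -10.0, 25.0])]
354.8892813633731 354.8892813633731 321.2948514409418 201.45038545485988 [-0.00512465  0.          0.          0.          0.        ]
```

View pics/w4.png

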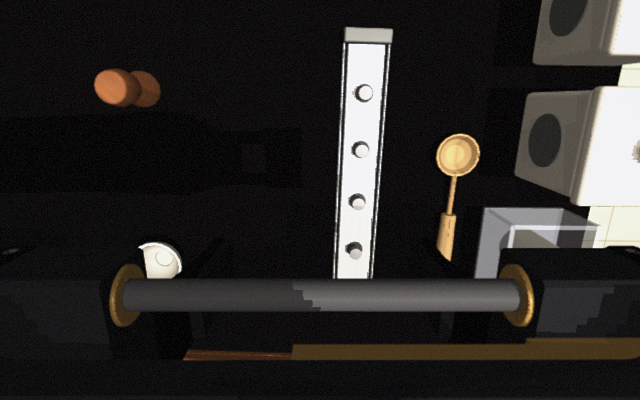

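```bash
cat >> h.py <<'E'
def ray(cam,T,uv,z):
    c=manip.calibration(cam); K=np.array([[c["fx"],0,c["cx"]],[0,c["fy"],c["cy"]],[0,0,1]])
    uv=np.array(uv,float).reshape(-1,1,2); n=cv2.undistortPoints(uv,K,np.array(c["distortion"]))[:,0]
    d=np.c_[n[:,0],-n[:,1],-np.ones(len(n))]@T[:3,:3].T; o=T[:3,3]
    return (o+d*((z/1000-o[2])/d[:,2])[:,None])*1000
E
python3 - <<'E'
from h import *
T=np.load("w4T.npy"); im=cv2.imread("pics/w4.png")
cv2.imwrite("pics/w4z.png",cv2.resize(im[20:280,320:410],None,fx=2.2,fy=2.2,interpolation=cv2.INTER_CUBIC)[:600])
print(ray("wrist",T,[(364,93),(361,150),(358,202),(355,251)],21.5).round(1))
print(ray("wrist",T,[(346,43),(389,43),(335,270),(374,270)],5).round(1))
print(ray("wrist",T,[(345,42),(392,42)],17).round(1))
print(ray("wrist",T,[(345,28),(392,28)],17).round(1))
E
```

```text
[[648.6 117.4  21.5]
 [647.8  53.9  21.5]
 [646.7  -9.   21.5]
 [645.3 -73.4  21.5]]
[[ 628.1  171.     5. ]
 [ 676.2  171.5    5. ]
 [ 621.4 -108.4    5. ]
 [ 673.4 -107.9    5. ]]
[[626.2 170.3  17. ]
 [677.2 170.8  17. ]]
[[625.8 184.1  17. ]
 [676.4 184.7  17. ]]
```

View pics/w4z.png

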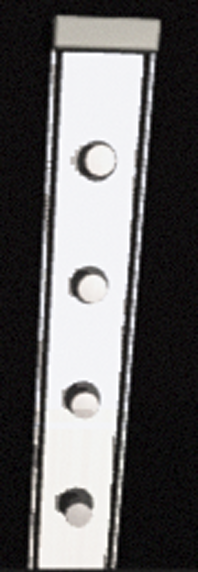

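```bash
python3 -m inch '[[[38,-26,0,0],[38,-26,0,0],[38,-26,0,0],[38,-26,0,0],[38,-25,0,0],[38,-25,0,0],[37,-24,0,0],[0,0,0,0]]]'
python3 - <<'E'
from h import *
im,T=snap("wrist","w5.png"); print(pose()[0])
for t in ["mallet","block","block_grip","mat"]: print(t,pp("wrist",t,T,4))
E
```

```text
time: 18.27
ee_pos: [0.4201, 0.296, 0.2728]
orientation: [[-0.01, 1.0, -0.001], [1.0, 0.01, 0.001], [0.001, -0.001, -1.0]]
force: [0.9, 0.4, -0.5]
width: 0.087
[421.54904466 293.98302174 272.85234264]
mallet [(0.81, [424.0, 329.0, 5.0]), (0.59, [554.0, 340.0, 5.0])]
block [(0.81, [552.0, 339.0, 3.0])]
block_grip [(0.63, [552.0, 337.0, 49.0])]
mat [(0.96, [496.0, 337.0, 0.0])]
```

View pics/w5.png

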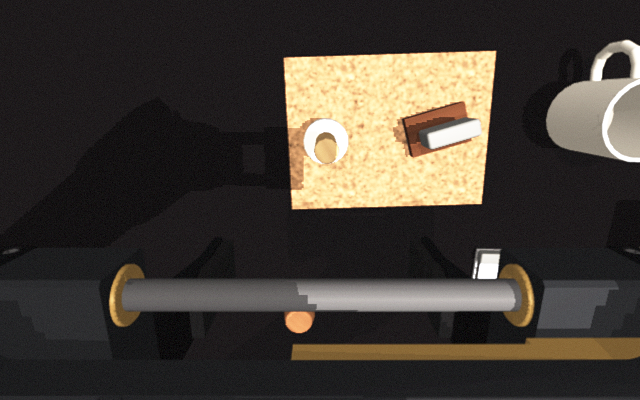

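```bash
python3 - <<'E'
from h import *
T=np.array(manip.calibration("wrist")["T"])
print(ray("wrist",T,[(326,152)],113).round(1),ray("wrist",T,[(326,141)],38).round(1))
print(ray("wrist",T,[(284,58),(495,51),(483,204),(292,209)],3).round(1))
plan(423.5,327,200,0,3)
E
```

```text
[[426.2 323.  113. ]] [[427.3 324.6  38. ]]
[[379.5 414.2   3. ]
 [618.6 422.3   3. ]
 [627.9 241.7   3. ]
 [384.9 234.7   3. ]]
[[11.6, 0.2, 24.3, np.float64(0.05)], [11.6, 0.2, 24.3, np.float64(0.05)], [11.6, 0.2, 24.3, np.float64(0.05)]]
```

```bash
python3 -m inch '[[[31.5,4,0,0],[0,0,50,0],[0,0,50,0],[0,0,50,0],[0,0,40,0],[0,0,15,0],[0,0,6,0],[0,0,0,0]]]' 0.7 30
python3 -m inch '[[[0,0,0,0],[0,0,0,0],[0,0,0,0],[0,0,0,0],[0,0,0,0],[0,0,0,0]]]' 0 30
```

```text
time: 19.52
ee_pos: [0.4268, 0.3255, 0.0629]
orientation: [[-0.005, 1.0, 0.001], [1.0, 0.005, 0.001], [0.001, 0.001, -1.0]]
force: [-0.1, -0.1, 0.5]
width: 0.0609
time: 20.27
ee_pos: [0.4258, 0.3251, 0.0617]
orientation: [[-0.005, 1.0, -0.0], [1.0, 0.005, -0.0], [-0.0, -0.0, -1.0]]
force: [-0.2, -1.2, -0.7]
width: 0.023
```

```bash
python3 -m inch '[[[0,0,-20,0],[0,0,-50,0],[-30,25,-30,0],[-30,35,0,0],[-30,35,0,0],[-30,35,0,0],[-30,35,0,0],[-30,35,0,0]]]' 0 50
python3 - <<'E'
from h import *
print(st()["width"],st()["force"]);plan(649,118,120,0,3)
E
```

```text
time: 21.28
ee_pos: [0.6278, 0.1452, 0.1614]
orientation: [[-0.006, 1.0, -0.0], [1.0, 0.006, -0.0], [-0.0, -0.0, -1.0]]
force: [-0.9, 0.8, -3.4]
width: 0.023
0.023034462999365412 [-0.9003705   0.83427554 -3.38897204]
[[-9.1, 7.0, 13.8, np.float64(0.11)], [-9.1, 7.0, 13.8, np.float64(0.11)], [-9.1, 7.1, 13.8, np.float64(0.11)]]
```

```bash
python3 -m inch '[[[-9,7,14,0],[-9,7,14,0],[-6,5,14,0],[0,0,0,0]]]'
python3 - <<'E'
from h import *
plan(649,118,105,0,1)
im,T=snap("scene","s6.png"); im=im[150:290,260:420]; cv2.imwrite("pics/s6z.png",cv2.resize(im,None,fx=4,fy=4))
print(pp("scene","mallet",T))
E
```

```text
time: 21.78
ee_pos: [0.645, 0.1223, 0.1181]
orientation: [[-0.005, 1.0, -0.003], [1.0, 0.005, -0.001], [-0.001, -0.003, -1.0]]
force: [-0.5, -0.4, -2.8]
width: 0.0237
[[-4.3, 4.0, 13.1, np.float64(0.31)]]
[(0.58, [732.0, 353.0, -4.0]), (0.55, [647.0, 128.0, 62.0]), (0.23, [498.0, -335.0, 2.0])]
```

View pics/s6z.png

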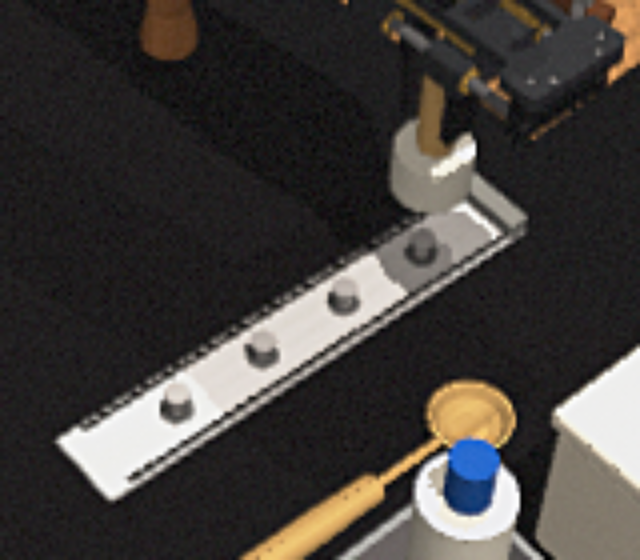

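```bash
python3 -m inch '[[[-4,3,13,0],[0,0,0,0],[0,0,0,0]]]'
python3 -m inch '[[[0,0,38,0],[0,0,0,0]]]'
```

```text
time: 22.25
ee_pos: [0.649, 0.1184, 0.1068]
orientation: [[-0.005, 1.0, -0.0], [1.0, 0.005, 0.0], [0.0, -0.0, -1.0]]
force: [-0.2, -0.6, -2.8]
width: 0.0234
time: 22.5
ee_pos: [0.6484, 0.1184, 0.0673]
orientation: [[-0.006, 1.0, -0.002], [1.0, 0.006, -0.0], [-0.0, -0.002, -1.0]]
force: [0.3, -0.8, -2.1]
width: 0.0233
```

```bash
python3 -m inch '[[[0,0,-38,0],[0,0,0,0],[0,0,42,0],[0,0,0,0]]]'
python3 -m inch '[[[0,0,-42,0],[0,0,0,0],[0,0,43,0],[0,0,0,0]]]'
```

```text
time: 23.0
ee_pos: [0.648, 0.1183, 0.0629]
orientation: [[-0.005, 1.0, -0.003], [1.0, 0.005, -0.001], [-0.001, -0.003, -1.0]]
force: [-1.1, -0.8, -2.1]
width: 0.0233
time: 23.5
ee_pos: [0.6471, 0.118, 0.0613]
orientation: [[-0.005, 1.0, -0.005], [1.0, 0.005, -0.001], [-0.001, -0.005, -1.0]]
force: [-0.7, 0.7, -1.9]
width: 0.0233
```

```bash
python3 -m inch '[[[0,0,-45,0],[-62,0,0,0],[0,0,0,0]]]'
python3 - <<'E'
from h import *
print(pose()[0],st()["force"])
im,T=snap("scene","s7.png"); im=im[150:290,260:420]; cv2.imwrite("pics/s7z.png",cv2.resize(im,None,fx=5,fy=4))
print(pp("scene","mallet",T))
print(pp("scene","pin0_top",T))
im,T=snap("wrist","w7.png"); print(pp("wrist","pin0_top",T));print(pp("wrist","mallet",T))
E
```

```text
time: 23.88
ee_pos: [0.6495, 0.0489, 0.1106]
orientation: [[0.003, 1.0, 0.001], [1.0, -0.003, -0.003], [-0.003, 0.001, -1.0]]
force: [0.6, 0.2, -1.7]
width: 0.0232
[649.48799617  48.88010358 110.57841104] [ 0.58691192  0.17990188 -1.72805883]
[(0.85, [653.0, 52.0, 60.0])]
[]
[]
[(0.8, [649.0, 61.0, 60.0])]
```

View pics/s7z.png

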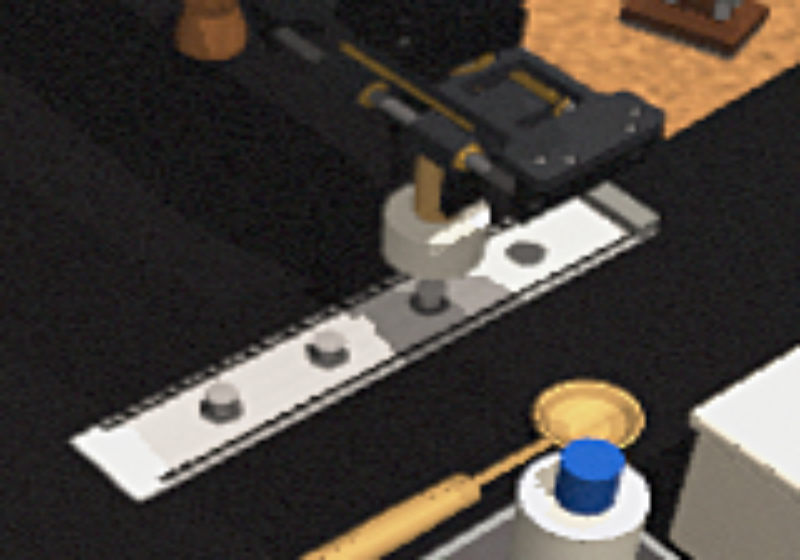

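View pics/w7.png

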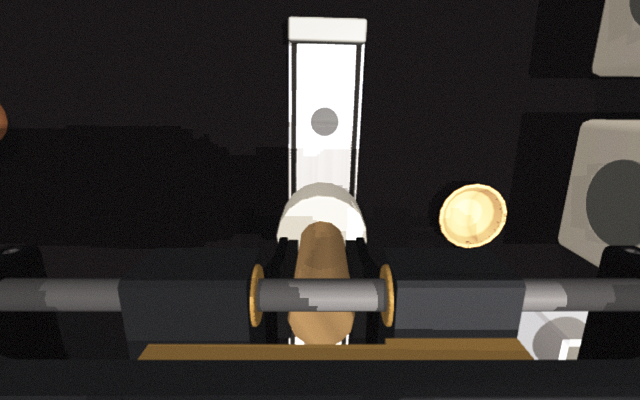

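```bash
python3 -m inch '[[[62.5,0,0,0],[3,-1,2,0],[0,0,0,0]]]'
python3 - <<'E'
from h import *
plan(649,118,62.5,0,1)
E
```

```text
time: 24.55
ee_pos: [0.6476, 0.1231, 0.1064]
orientation: [[-0.008, 1.0, -0.001], [1.0, 0.008, -0.0], [-0.0, -0.001, -1.0]]
force: [0.0, -0.8, -2.4]
width: 0.0229
[[-5.1, 1.4, 43.9, np.float64(0.44)]]
```

```bash
python3 -m inch '[[[-5,1,0,0],[0,0,45,0],[0,0,0,0],[0,0,0,0]]]'
python3 -m inch '[[[0,0,1.5,0],[0,0,0,0],[0,0,0,0]]]'
```

```text
time: 25.05
ee_pos: [0.6494, 0.1159, 0.0629]
orientation: [[-0.004, 1.0, 0.0], [1.0, 0.004, -0.0], [-0.0, 0.0, -1.0]]
force: [0.2, -0.1, -1.7]
width: 0.0232
time: 25.42
ee_pos: [0.6492, 0.1169, 0.0607]
orientation: [[-0.005, 1.0, 0.0], [1.0, 0.005, 0.0], [0.0, 0.0, -1.0]]
force: [0.1, 0.3, -2.1]
width: 0.0233
```

```bash
python3 -m inch '[[[0,0,1,0],[0,0,0,0],[0,0,0,0]]]'
python3 -m inch '[[[0,0,1,0],[0,0,0,0],[0,0,0,0]]]'
python3 -m inch '[[[0,0,1,0],[0,0,0,0],[0,0,0,0]]]'
```

```text
time: 25.8
ee_pos: [0.6491, 0.1168, 0.0592]
orientation: [[-0.005, 1.0, -0.0], [1.0, 0.005, 0.0], [0.0, -0.0, -1.0]]
force: [0.9, -0.1, -1.9]
width: 0.0232
time: 26.18
ee_pos: [0.6491, 0.1168, 0.0583]
orientation: [[-0.005, 1.0, -0.0], [1.0, 0.005, 0.0], [0.0, -0.0, -1.0]]
force: [-0.6, -0.5, -2.0]
width: 0.0232
time: 26.55
ee_pos: [0.6491, 0.1168, 0.0573]
orientation: [[-0.005, 1.0, 0.0], [1.0, 0.005, 0.0], [0.0, 0.0, -1.0]]
force: [0.2, 0.2, -2.2]
width: 0.0232
```

```bash

python3 - <<'E'
from h import *
im,T=snap("scene","s8.png"); im=im[140:240,320:430]; cv2.imwrite("pics/s8z.png",cv2.resize(im,None,fx=6,fy=6))
print(pp("scene","mallet",T),st()["force"])
im,T=snap("top","t8.png"); print(pp("top","mallet",T))
E
```

```text
[(0.72, [654.0, 121.0, 8.0]), (0.44, [729.0, 354.0, -1.0])] [-0.15218918  0.00400988 -2.50628422]
[]
```

View pics/s8z.png

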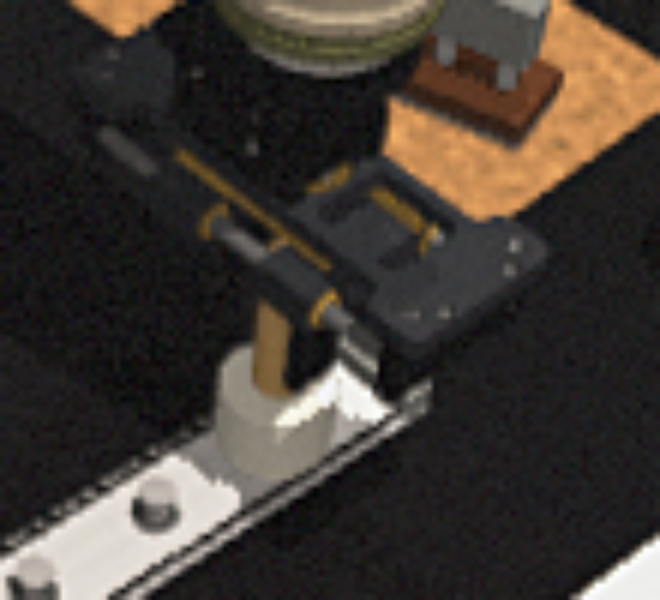

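```bash
python3 -m inch '[[[0,0,1,0],[0,0,1,0],[0,0,0,0]]]'
python3 -m inch '[[[0,0,1,0],[0,0,1,0],[0,0,0,0]]]'
```

```text
time: 27.12
ee_pos: [0.6494, 0.1168, 0.0568]
orientation: [[-0.005, 1.0, 0.001], [1.0, 0.005, 0.001], [0.001, 0.001, -1.0]]
force: [-4.2, -0.3, 11.0]
width: 0.0232
time: 27.5
ee_pos: [0.6496, 0.1169, 0.0567]
orientation: [[-0.005, 1.0, 0.001], [1.0, 0.005, 0.001], [0.001, 0.001, -1.0]]
force: [-11.3, -2.4, 26.5]
width: 0.0231
```

```bash
python3 -m inch '[[[0,0,-53,0],[-33,-1,0,0],[-32,-1,0,0],[0,0,0,0],[0,0,0,0]]]'
python3 - <<'E'
from h import *
plan(648,53,57,0,1)
E
```

```text
time: 28.12
ee_pos: [0.6474, 0.0525, 0.1062]
orientation: [[-0.005, 1.0, -0.0], [1.0, 0.005, 0.001], [0.001, -0.0, -1.0]]
force: [-0.3, -0.3, -3.1]
width: 0.0234
[[0.5, 0.6, 49.2, np.float64(0.31)]]
```

```bash
python3 -m inch '[[[0,0,42,0],[0,0,0,0],[0,0,-42,0],[0,0,0,0],[0,0,48,0],[0,0,0,0],[0,0,0,0]]]'
python3 -m inch '[[[0,0,-48,0],[0,0,0,0],[0,0,50,0],[0,0,0,0],[0,0,0,0]]]'
```

```text
time: 29.0
ee_pos: [0.6472, 0.0522, 0.0587]
orientation: [[-0.006, 1.0, -0.001], [1.0, 0.006, 0.0], [0.0, -0.001, -1.0]]
force: [0.0, 0.1, -2.5]
width: 0.0234
time: 29.62
ee_pos: [0.6475, 0.0518, 0.057]
orientation: [[-0.005, 1.0, -0.0], [1.0, 0.005, -0.0], [-0.0, -0.0, -1.0]]
force: [-0.2, 1.3, -1.2]
width: 0.023
```

Verify with a slow press for the stop.

```bash
python3 -m inch '[[[0,0,1,0],[0,0,1,0],[0,0,0,0]]]'
python3 -m inch '[[[0,0,1,0],[0,0,1,0],[0,0,0,0]]]'
```

```text
time: 30.0
ee_pos: [0.6475, 0.0518, 0.0546]
orientation: [[-0.005, 1.0, 0.0], [1.0, 0.005, 0.0], [0.0, 0.0, -1.0]]
force: [0.3, -0.1, -2.1]
width: 0.023
time: 30.38
ee_pos: [0.6474, 0.0518, 0.0522]
orientation: [[-0.005, 1.0, -0.0], [1.0, 0.005, 0.0], [0.0, -0.0, -1.0]]
force: [0.1, 0.0, -2.5]
width: 0.0232
```

```bash
python3 -m inch '[[[0,0,1,0],[0,0,1,0],[0,0,0,0]]]'
python3 -m inch '[[[0,0,1,0],[0,0,1,0],[0,0,0,0]]]'
```

```text
time: 30.75
ee_pos: [0.6477, 0.0518, 0.0512]
orientation: [[-0.005, 1.0, 0.0], [1.0, 0.005, 0.0], [0.0, 0.0, -1.0]]
force: [-3.2, -0.3, 5.3]
width: 0.0235
time: 31.12
ee_pos: [0.6478, 0.0518, 0.0511]
orientation: [[-0.005, 1.0, 0.001], [1.0, 0.005, 0.001], [0.001, 0.001, -1.0]]
force: [-10.0, -0.7, 23.0]
width: 0.0235
```

```bash
python3 -m inch '[[[0,0,-3,0],[0,0,0,0]]]'
python3 -m inch '[[[0,0,0,0],[0,0,0,0],[0,0,-7,0],[0,0,-5,0],[0,0,0,0]]]' 0.38 50
python3 -m inch '[[[0,0,0,0],[0,0,0,0],[0,0,0,0],[0,0,0,0]]]' 0 60
python3 -m inch '[[[0,0,-35,0],[0,0,-8,0],[0,0,0,0]]]' 
```

```text
time: 31.38
ee_pos: [0.6475, 0.0518, 0.0513]
orientation: [[-0.005, 1.0, 0.0], [1.0, 0.005, 0.0], [0.0, 0.0, -1.0]]
force: [0.2, -0.1, -2.3]
width: 0.0235
time: 32.0
ee_pos: [0.6479, 0.0518, 0.0641]
orientation: [[-0.005, 1.0, 0.001], [1.0, 0.005, 0.0], [0.0, 0.001, -1.0]]
force: [-0.2, -1.1, 0.2]
width: 0.033
time: 32.5
ee_pos: [0.6473, 0.0518, 0.0631]
orientation: [[-0.005, 1.0, -0.0], [1.0, 0.005, 0.0], [0.0, -0.0, -1.0]]
force: [-0.2, -0.0, -0.2]
width: 0.0227
time: 32.88
ee_pos: [0.6475, 0.0519, 0.1061]
orientation: [[-0.005, 1.0, 0.0], [1.0, 0.005, 0.0], [0.0, 0.0, -1.0]]
force: [-0.6, -1.2, -1.7]
width: 0.0232
```

```bash
python3 -m inch '[[[-32,-0.5,0,0],[-32,-0.5,0,0],[0,0,0,0],[0,0,0,0]]]' 0 60
python3 -m inch '[[[0,0,38,0],[0,0,0,0],[0,0,-38,0],[0,0,0,0],[0,0,44,0],[0,0,0,0],[0,0,0,0]]]'
```

```text
time: 33.38
ee_pos: [0.6462, -0.0116, 0.105]
orientation: [[-0.006, 1.0, -0.002], [1.0, 0.006, 0.0], [0.0, -0.002, -1.0]]
force: [-1.0, 1.1, -2.0]
width: 0.0234
time: 34.25
ee_pos: [0.6462, -0.0118, 0.062]
orientation: [[-0.006, 1.0, -0.001], [1.0, 0.006, 0.0], [0.0, -0.001, -1.0]]
force: [0.3, -0.1, -3.1]
width: 0.0229
```

```bash
python3 -m inch '[[[0,0,-40,0],[0,0,0,0],[0,0,44,0],[0,0,0,0],[0,0,0,0]]]'
python3 -m inch '[[[0,0,1,0],[0,0,1,0],[0,0,0,0]]]'

```

```text
time: 34.88
ee_pos: [0.6464, -0.0122, 0.0584]
orientation: [[-0.005, 1.0, -0.001], [1.0, 0.005, -0.0], [0.0, -0.001, -1.0]]
force: [0.3, 1.0, -0.8]
width: 0.0231
time: 35.25
ee_pos: [0.6468, -0.0122, 0.0565]
orientation: [[-0.005, 1.0, 0.0], [1.0, 0.005, 0.0], [0.0, 0.0, -1.0]]
force: [0.3, -0.2, -2.7]
width: 0.0231
```

```bash
python3 -m inch '[[[0,0,1,0],[0,0,1,0],[0,0,0,0]]]'
python3 -m inch '[[[0,0,1,0],[0,0,1,0],[0,0,0,0]]]'
python3 -m inch '[[[0,0,1,0],[0,0,0,0]]]'

```

```text
time: 35.62
ee_pos: [0.6467, -0.0122, 0.0542]
orientation: [[-0.005, 1.0, -0.0], [1.0, 0.005, 0.0], [0.0, -0.0, -1.0]]
force: [0.2, 0.3, -2.1]
width: 0.0228
time: 36.0
ee_pos: [0.6471, -0.0124, 0.0538]
orientation: [[-0.005, 1.0, 0.001], [1.0, 0.005, 0.001], [0.001, 0.001, -1.0]]
force: [-4.9, -1.3, 11.9]
width: 0.023
time: 36.25
ee_pos: [0.6472, -0.0124, 0.0537]
orientation: [[-0.005, 1.0, 0.001], [1.0, 0.005, 0.001], [0.001, 0.001, -1.0]]
force: [-7.4, -0.8, 18.4]
width: 0.0231
```

```bash
python3 -m inch '[[[0,0,-2.5,0],[0,0,0,0]]]'
python3 -m inch '[[[0,0,0,0],[0,0,0,0],[0,0,-6,0],[0,0,-3,0],[0,0,0,0]]]' 0.38 50
python3 -m inch '[[[0,0,0,0],[0,0,0,0],[0,0,0,0],[0,0,0,0]]]' 0 60
python3 -m inch '[[[0,0,-35,0],[0,0,-8,0],[-32,-0.5,0,0],[-32.5,-0.5,0,0],[0,0,0,0],[0,0,0,0]]]' 
```

```text
time: 36.5
ee_pos: [0.647, -0.0122, 0.0539]
orientation: [[-0.005, 1.0, 0.001], [1.0, 0.005, 0.0], [0.0, 0.001, -1.0]]
force: [-0.3, -0.5, 2.4]
width: 0.0232
time: 37.12
ee_pos: [0.6471, -0.0122, 0.0633]
orientation: [[-0.005, 1.0, 0.001], [1.0, 0.005, 0.0], [0.0, 0.001, -1.0]]
force: [-0.4, -0.5, 0.3]
width: 0.0333
time: 37.62
ee_pos: [0.6467, -0.0122, 0.0626]
orientation: [[-0.005, 1.0, -0.0], [1.0, 0.005, 0.0], [0.0, -0.0, -1.0]]
force: [-0.3, 1.2, -0.9]
width: 0.0234
time: 38.38
ee_pos: [0.6458, -0.076, 0.1049]
orientation: [[-0.005, 1.0, -0.001], [1.0, 0.005, 0.001], [0.001, -0.001, -1.0]]
force: [0.0, 0.3, -2.5]
width: 0.0231
```

```bash
python3 -m inch '[[[0,0,38,0],[0,0,0,0],[0,0,-38,0],[0,0,0,0],[0,0,44,0],[0,0,0,0],[0,0,0,0]]]'
python3 -m inch '[[[0,0,-40,0],[0,0,0,0],[0,0,44,0],[0,0,0,0],[0,0,0,0]]]'
python3 -m inch '[[[0,0,1,0],[0,0,1,0],[0,0,0,0]]]'

```

```text
time: 39.25
ee_pos: [0.6457, -0.0763, 0.0616]
orientation: [[-0.006, 1.0, -0.001], [1.0, 0.006, 0.0], [0.0, -0.001, -1.0]]
force: [0.5, 0.6, -2.8]
width: 0.023
time: 39.88
ee_pos: [0.6457, -0.0767, 0.0578]
orientation: [[-0.005, 1.0, -0.001], [1.0, 0.005, 0.0], [0.0, -0.001, -1.0]]
force: [-0.4, 0.1, -2.1]
width: 0.0232
time: 40.25
ee_pos: [0.6461, -0.0767, 0.0559]
orientation: [[-0.005, 1.0, 0.0], [1.0, 0.005, 0.0], [0.0, 0.0, -1.0]]
force: [0.9, 0.2, -3.2]
width: 0.023
```

```bash
python3 -m inch '[[[0,0,1,0],[0,0,1,0],[0,0,0,0]]]'
python3 -m inch '[[[0,0,1,0],[0,0,0,0]]]'

```

```text
time: 40.62
ee_pos: [0.6461, -0.0767, 0.0537]
orientation: [[-0.005, 1.0, -0.0], [1.0, 0.005, 0.0], [0.0, -0.0, -1.0]]
force: [1.4, 0.3, -2.1]
width: 0.0227
time: 40.88
ee_pos: [0.6463, -0.0768, 0.0535]
orientation: [[-0.005, 1.0, 0.0], [1.0, 0.005, 0.0], [0.0, 0.0, -1.0]]
force: [-2.6, -0.5, 4.9]
width: 0.0233
```

```bash
python3 -m inch '[[[0,0,1,0],[0,0,1,0],[0,0,0,0]]]'
python3 -m inch '[[[0,0,-40,0],[0,0,-50,0],[0,0,-40,0],[0,0,0,0]]]'
python3 - <<'E'
from h import *
im,T=snap("scene","s9.png"); im=im[150:290,260:420]; cv2.imwrite("pics/s9z.png",cv2.resize(im,None,fx=5,fy=4))
im,T=snap("wrist","w9.png"); print(pp("wrist","mallet",T))
im,T=snap("top","t9.png"); 
for t in ["block","block_grip","mat"]:print(pp("top",t,T))
plan(425,320,150,0,9)
E
```

```text
time: 41.25
ee_pos: [0.6465, -0.077, 0.0533]
orientation: [[-0.005, 1.0, 0.001], [1.0, 0.005, 0.001], [0.001, 0.001, -1.0]]
force: [-9.0, 1.5, 20.8]
width: 0.023
time: 41.75
ee_pos: [0.6479, -0.0771, 0.1843]
orientation: [[-0.005, 1.0, 0.006], [1.0, 0.005, 0.0], [0.0, 0.006, -1.0]]
force: [-0.8, -0.2, -2.1]
width: 0.0234
[(0.7, [647.0, -71.0, 135.0])]
[(0.68, [549.0, 342.0, 3.0]), (0.57, [707.0, -319.0, 1.0])]
[]
[(0.2, [707.0, -317.0, 0.0]), (0.16, [550.0, 339.0, 4.0])]
[[44.2, -24.3, 3.3, np.float64(0.03)], [44.2, -24.3, 3.3, np.float64(0.03)], [44.2, -24.3, 3.3, np.float64(0.03)], [44.2, -24.4, 3.3, np.float64(0.03)], [44.1, -24.4, 3.3, np.float64(0.03)], [44.1, -24.4, 3.3, np.float64(0.03)], [44.1, -24.4, 3.3, np.float64(0.03)], [44.1, -24.5, 3.3, np.float64(0.03)], [44.1, -24.5, 3.3, np.float64(0.03)]]
```

View pics/s9z.png

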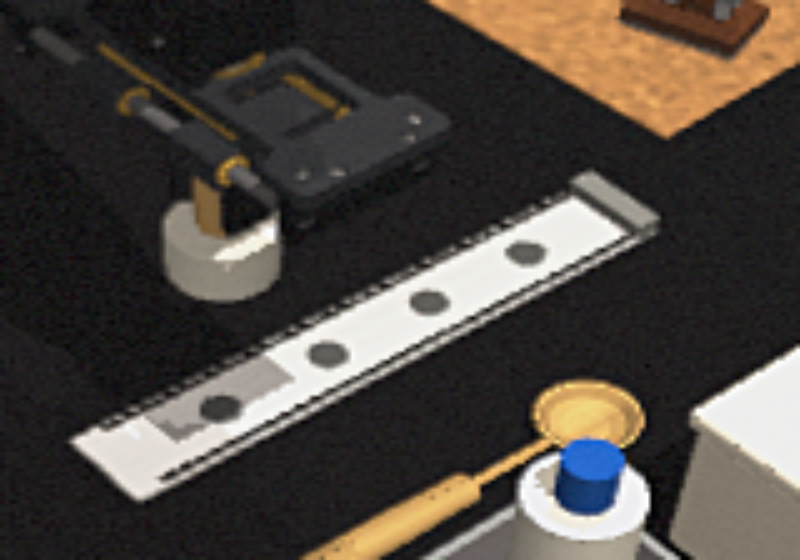

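View pics/t9.png

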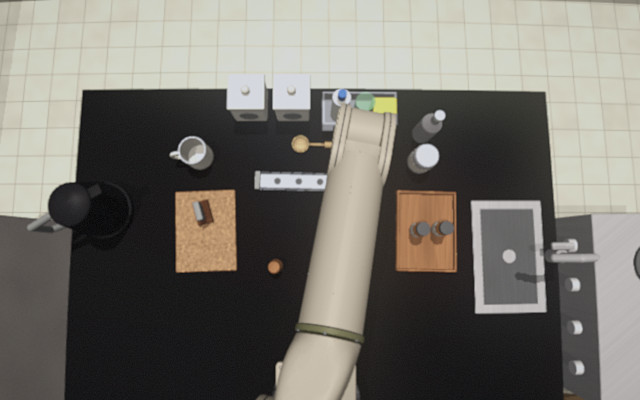

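View pics/w9.png

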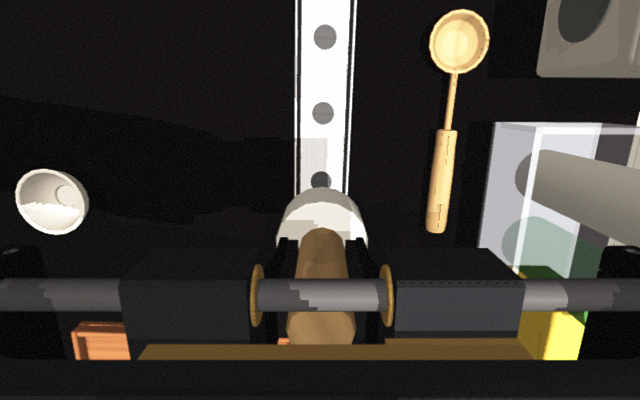

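```bash
python3 -m inch '[[[44,-24,0,0],[44,-24,0,0],[44,-24,0,0],[44,-24,0,0],[44,-25,0,0],[44,-25,0,0],[44,-25,0,0],[44,-25,0,0]]]'
python3 -m inch '[[[44,-25,30,0],[0,0,40,0],[0,0,30,0],[0,0,15,0],[0,0,8,0],[0,0,0,0]]]'
```

```text
time: 43.1
ee_pos: [0.4472, 0.2754, 0.1805]
orientation: [[-0.005, 1.0, -0.0], [1.0, 0.005, -0.0], [-0.0, -0.0, -1.0]]
force: [0.7, 0.4, -1.4]
width: 0.0233
time: 43.85
ee_pos: [0.4233, 0.3182, 0.0581]
orientation: [[-0.005, 1.0, 0.0], [1.0, 0.005, 0.0], [0.0, 0.0, -1.0]]
force: [0.7, -0.1, -1.3]
width: 0.0232
```

```bash
python3 -m inch '[[[0,0,3,0],[0,0,2,0],[0,0,0,0]]]'
python3 -m inch '[[[0,0,1,0],[0,0,1,0],[0,0,0,0]]]'
```

```text
time: 44.22
ee_pos: [0.4231, 0.3182, 0.0529]
orientation: [[-0.005, 1.0, 0.0], [1.0, 0.005, 0.0], [0.0, 0.0, -1.0]]
force: [0.7, 0.2, -2.9]
width: 0.0231
time: 44.6
ee_pos: [0.4232, 0.3182, 0.0514]
orientation: [[-0.005, 1.0, 0.0], [1.0, 0.005, 0.0], [0.0, 0.0, -1.0]]
force: [-1.7, -1.4, 5.2]
width: 0.0231
```

```bash
python3 -m inch '[[[0,0,-0.5,0],[0,0,0,0],[0,0,0,0],[0,0,0,0]]]' 0.5 30
python3 -m inch '[[[0,0,-20,0],[0,0,-50,0],[0,0,-50,0],[0,0,-50,0],[-5,40,-40,0],[-8,40,-10,0],[-5,40,0,0],[0,0,0,0]]]' 0.6
python3 - <<'E'
from h import *
im,T=snap("wrist","w10.png"); print(pose()[0]); np.save("w10T.npy",T)
for t in ["mallet","block","block_grip"]: print(t,pp("wrist",t,T,4))
E
```

```text
time: 45.1
ee_pos: [0.4231, 0.3182, 0.0513]
orientation: [[-0.005, 1.0, 0.0], [1.0, 0.005, 0.0], [0.0, 0.0, -1.0]]
force: [-0.2, -0.5, -0.4]
width: 0.0428
time: 46.1
ee_pos: [0.5454, 0.299, 0.2704]
orientation: [[-0.002, 1.0, 0.0], [1.0, 0.002, -0.002], [-0.002, 0.0, -1.0]]
force: [0.2, 0.3, -0.7]
width: 0.0521
[543.88067097 299.98499739 270.57090113]
mallet [(0.62, [459.0, 345.0, 2.0])]
block [(0.93, [553.0, 337.0, 2.0])]
block_grip [(0.69, [554.0, 340.0, 49.0])]
```

View pics/w10.png

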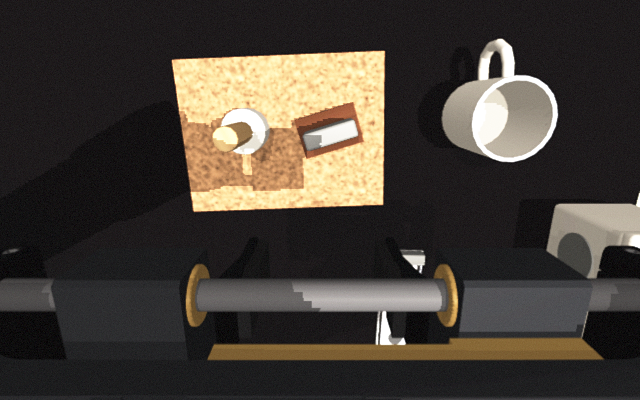

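```bash
python3 - <<'E'
from h import *
im=cv2.imread("pics/w10.png"); cv2.imwrite("pics/w10z.png",cv2.resize(im[90:170,200:380],None,fx=4.4,fy=4.4,interpolation=cv2.INTER_CUBIC))
E
```

```text
(no output)
```

View pics/w10z.png

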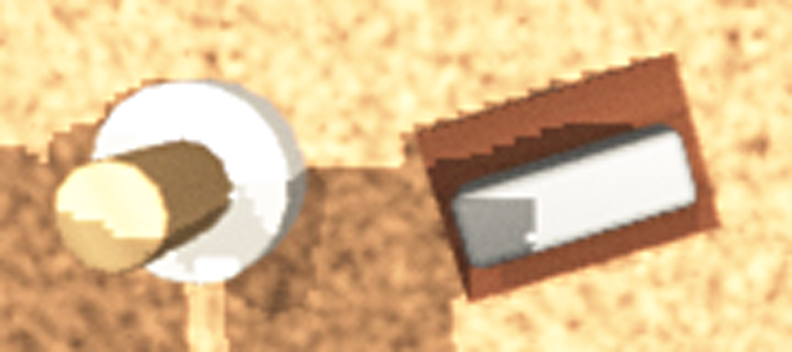

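```bash
python3 - <<'E'
from h import *
T=np.load("w10T.npy")
def w(pts,z): return ray("wrist",T,np.array(pts)/4.4+[200,90],z)
b=w([(452,197),(672,127),(697,202),(472,265)],73); s=w([(418,130),(675,55),(718,228),(470,300)],19)
for q in (b,s):
    print(q.round(1),q.mean(0).round(1)); 
    for a,c in ((0,1),(3,2)): d=q[c]-q[a]; print(np.degrees(np.arctan2(d[1],d[0])),np.linalg.norm(d))
    for a,c in ((0,3),(1,2)): d=q[c]-q[a]; print(np.degrees(np.arctan2(d[1],d[0])),np.linalg.norm(d))
E
```

```text
[[525.7 341.4  73. ]
 [575.3 357.   73. ]
 [581.5 340.3  73. ]
 [530.1 325.9  73. ]] [553.2 341.2  73. ]
17.439157939919305 52.017008473307655
15.653405381062278 53.324479455098306
-74.1100732239179 16.061292173838467
-69.82269201898315 17.73738111619172
[[514.4 353.3  19. ]
 [580.4 372.1  19. ]
 [592.8 328.2  19. ]
 [527.4 309.1  19. ]] [553.8 340.7  19. ]
15.886312793726566 68.56799491284278
16.288419709124717 68.14415398289168
-73.60627250698846 46.0520444190771
-74.13592167818433 45.57200408338449
```

```bash
python3 - <<'E'
from h import *
plan(553.5,340.5,150,-73.8,7)
E
```

```text
[[5.6, 1.6, 17.3, np.float64(10.59)], [5.8, 0.6, 17.3, np.float64(10.59)], [5.8, -0.5, 17.3, np.float64(10.59)], [5.6, -1.6, 17.3, np.float64(10.59)], [5.2, -2.6, 17.3, np.float64(10.59)], [4.7, -3.5, 17.3, np.float64(10.59)], [4.0, -4.3, 17.3, np.float64(10.59)]]
```

```bash
python3 -m inch '[[[5.6,1.6,17,10.6],[5.8,0.6,17,10.6],[5.8,-0.5,17,10.6],[5.6,-1.6,17,10.6],[5.2,-2.6,17,10.6],[4.7,-3.5,17,10.6],[4,-4.3,17,10.4],[0,0,0,0]]]' 0.6 25
python3 - <<'E'
from h import *
print(pose()); plan(553.5,340.5,60,-73.8,2)
im,T=snap("wrist","w11.png"); print(pp("wrist","block_grip",T),pp("wrist","block",T))
E
```

```text
time: 47.3
ee_pos: [0.5526, 0.3408, 0.1512]
orientation: [[0.959, 0.284, -0.002], [0.284, -0.959, -0.001], [-0.002, 0.0, -1.0]]
force: [-0.9, 0.2, 0.9]
width: 0.0523
(array([552.61506968, 340.83374352, 151.23351498]), array([[ 9.58925317e-01,  2.83650396e-01, -2.16544910e-03],
       [ 2.83649102e-01, -9.58927732e-01, -8.89505478e-04],
       [-2.32881778e-03,  2.38741629e-04, -9.99997260e-01]]), np.float64(-73.52180636774531))
[[0.4, 0.3, 45.6, np.float64(0.14)], [0.4, 0.3, 45.6, np.float64(0.14)]]
[(0.91, [550.0, 342.0, 51.0])] [(0.64, [552.0, 340.0, 3.0])]
```

View pics/w11.png

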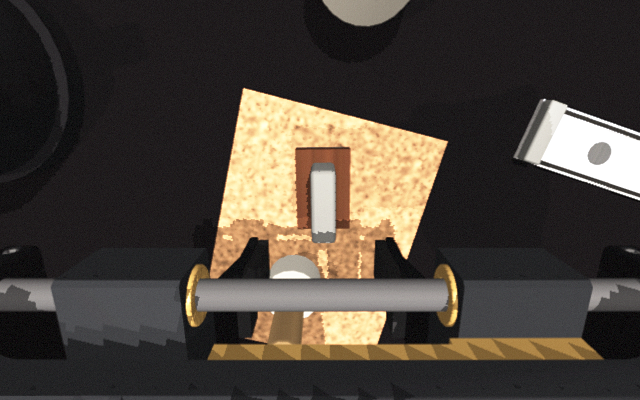

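```bash
python3 -m inch '[[[0.5,0.5,40,0],[0,0,40,0],[0,0,22,0],[0,0,9,0],[0,0,3,0],[0,0,0,0]]]'
python3 -m inch '[[[0,0,0,0],[0,0,0,0],[0,0,0,0],[0,0,0,0],[0,0,0,0]]]' 0 25
```

```text
time: 48.2
ee_pos: [0.5555, 0.34, 0.0394]
orientation: [[0.96, 0.281, 0.001], [0.281, -0.96, 0.001], [0.001, -0.001, -1.0]]
force: [-0.1, -0.4, 1.0]
width: 0.0518
time: 48.82
ee_pos: [0.5549, 0.3398, 0.0383]
orientation: [[0.96, 0.281, -0.0], [0.281, -0.96, 0.0], [-0.0, -0.0, -1.0]]
force: [-0.6, 0.1, -0.2]
width: 0.018
```

```bash
python3 -m inch '[[[0,0,-20,0],[0,0,-45,0],[0,0,-45,0],[0,0,-10,0]]]' 0 35
python3 - <<'E'
from h import *
im,T=snap("wrist","w12.png"); print(pp("wrist","mallet",T)); print(st()["width"])
plan(649.3,131,120,-1.05,8)
E
```

```text
time: 49.32
ee_pos: [0.5566, 0.3403, 0.1631]
orientation: [[0.96, 0.28, 0.005], [0.28, -0.96, 0.004], [0.006, -0.002, -1.0]]
force: [1.2, -0.9, -2.2]
width: 0.0178
[]
0.017690048305925486
[[3.9, 28.4, 5.0, np.float64(-9.08)], [-0.6, 28.6, 5.0, np.float64(-9.08)], [-5.1, 28.2, 5.0, np.float64(-9.08)], [-9.5, 27.0, 5.0, np.float64(-9.08)], [-13.6, 25.2, 5.0, np.float64(-9.08)], [-17.4, 22.7, 5.0, np.float64(-9.08)], [-20.8, 19.7, 5.0, np.float64(-9.08)], [-23.6, 16.1, 5.0, np.float64(-9.08)]]
```

```bash
python3 -m inch '[[[3.9,28.4,5,-9.1],[-0.6,28.6,5,-9.1],[-5.1,28.2,5,-9.1],[-9.5,27,5,-9.1],[-13.6,25.2,5,-9.1],[-17.4,22.7,5,-9.1],[-20.8,19.7,5,-9.1],[-23.6,16.1,5,-9]]]'
python3 -m inch '[[[0,0,0,0],[0,0,0,0]]]'
python3 - <<'E'
from h import *
print(pose()[2]); plan(649.3,131,60,-1.05,2)
im,T=snap("wrist","w13.png"); print(pp("wrist","block",T)); np.save("w13T.npy",T)
E
```

```text
time: 50.42
ee_pos: [0.6483, 0.1299, 0.1163]
orientation: [[0.012, 1.0, -0.003], [1.0, -0.012, -0.001], [-0.001, -0.003, -1.0]]
force: [0.5, -0.1, -2.9]
width: 0.0178
time: 50.68
ee_pos: [0.6482, 0.1315, 0.1171]
orientation: [[0.019, 1.0, -0.002], [1.0, -0.019, 0.0], [0.0, -0.002, -1.0]]
force: [0.5, 0.2, -1.6]
width: 0.0181
-1.067034982368638
[[-0.2, 0.6, 28.6, np.float64(-0.01)], [-0.2, 0.6, 28.6, np.float64(-0.01)]]
[(0.62, [645.0, 130.0, 80.0])]
```

View pics/w13.png

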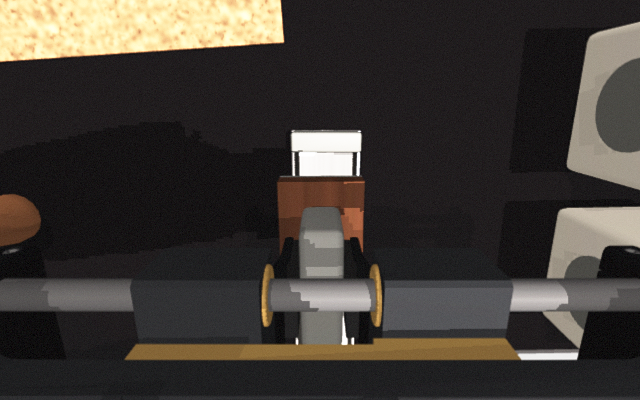

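```bash
python3 - <<'E'
from h import *
T=np.load("w13T.npy")
print(ray("wrist",T,[(291,151),(361,151),(291,131),(361,131)],17).round(1))
print(ray("wrist",T,[(278,179),(364,179)],81.8).round(1),ray("wrist",T,[(278,182),(364,182)],97.8).round(1))
E
```

```text
[[625.2 171.9  17. ]
 [676.9 170.9  17. ]
 [625.8 186.5  17. ]
 [676.8 185.5  17. ]]
[[622.9 165.1  81.8]
 [671.8 164.1  81.8]] [[624.9 166.9  97.8]
 [669.9 166.1  97.8]]
```

```bash
python3 -m inch '[[[1,2,40,0],[0,0,22,0],[0,0,8,0],[0,0,3,0],[0,0,0,0],[0,0,0,0]]]'
python3 - <<'E'
from h import *
print(pose()[0],pose()[2],st()["force"])
im,T=snap("wrist","w14.png")
E
```

```text
time: 51.52
ee_pos: [0.6516, 0.1321, 0.0463]
orientation: [[0.017, 1.0, 0.001], [1.0, -0.017, 0.001], [0.001, 0.001, -1.0]]
force: [-0.3, 0.4, -1.7]
width: 0.0178
[651.61330565 132.06894629  46.28691059] -1.0014595110556122 [-0.33419745  0.40671366 -1.65698812]
```

View pics/w14.png

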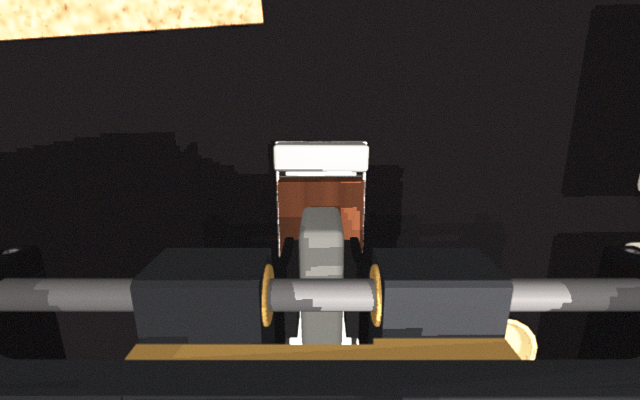

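```bash
python3 -m inch '[[[1.5,0,2,0],[0,0,2,0],[0,0,1,0],[0,0,0,0],[0,0,0,0]]]'
python3 -m inch '[[[0,0,2,0],[0,0,0,0],[0,0,0,0]]]'
python3 -m inch '[[[0,0,2,0],[0,0,0,0],[0,0,0,0]]]'
```

```text
time: 52.2
ee_pos: [0.6511, 0.1336, 0.0404]
orientation: [[0.017, 1.0, 0.0], [1.0, -0.017, 0.0], [0.0, 0.0, -1.0]]
force: [-0.4, 1.0, -0.4]
width: 0.0175
time: 52.58
ee_pos: [0.6512, 0.1336, 0.0384]
orientation: [[0.017, 1.0, 0.0], [1.0, -0.017, 0.0], [0.0, 0.0, -1.0]]
force: [-1.1, 1.6, 1.6]
width: 0.0181
time: 52.95
ee_pos: [0.6512, 0.1335, 0.0365]
orientation: [[0.017, 1.0, 0.0], [1.0, -0.017, 0.0], [0.0, 0.0, -1.0]]
force: [-1.4, 0.8, 3.0]
width: 0.0179
```

```bash
python3 -m inch '[[[0,0,2,0],[0,0,1,0],[0,0,0,0],[0,0,0,0]]]'
python3 -m inch '[[[-4,0,0,0],[-8,0,0,0],[-8,0,0,0],[-8,0,0,0]]]'
```

```text
time: 53.45
ee_pos: [0.6512, 0.1335, 0.0335]
orientation: [[0.017, 1.0, 0.0], [1.0, -0.017, 0.0], [0.0, 0.0, -1.0]]
force: [-1.6, 1.8, 4.5]
width: 0.0177
time: 53.95
ee_pos: [0.6507, 0.1049, 0.0334]
orientation: [[0.018, 1.0, 0.0], [1.0, -0.018, 0.0], [0.0, 0.0, -1.0]]
force: [0.3, 4.4, 5.0]
width: 0.0177
```

```bash
python3 -m inch '[[[-10,0,0,0],[-10,0,0,0],[-10,0,0,0],[-10,0,0,0],[-10,0,0,0],[-10,0,0,0]]]'
python3 -m inch '[[[-10,0,0,0],[-10,0,0,0],[-10,0,0,0],[-10,0,0,0],[-10,0,0,0],[-10,0,0,0]]]'
```

```text
time: 54.7
ee_pos: [0.6495, 0.0446, 0.0333]
orientation: [[0.018, 1.0, -0.0], [1.0, -0.018, 0.0], [0.0, -0.0, -1.0]]
force: [-0.1, 4.6, 4.4]
width: 0.0176
time: 55.45
ee_pos: [0.6482, -0.0154, 0.0332]
orientation: [[0.018, 1.0, -0.0], [1.0, -0.018, 0.0], [0.0, -0.0, -1.0]]
force: [-1.4, 4.9, 6.3]
width: 0.0178
```

```bash
python3 -m inch '[[[-10,0,0,0],[-10,0,0,0],[-10,0,0,0],[-10,0,0,0],[-10,0,0,0]]]'
python3 -m inch '[[[-10,0,0,0],[-10,0,0,0],[-10,0,0,0],[-10,0,0,0],[-8,0,0,0],[0,0,0,0]]]'
```

```text
time: 56.08
ee_pos: [0.6472, -0.0653, 0.0332]
orientation: [[0.018, 1.0, -0.001], [1.0, -0.018, 0.0], [0.0, -0.001, -1.0]]
force: [-1.0, 5.1, 5.0]
width: 0.0181
time: 56.82
ee_pos: [0.6461, -0.1149, 0.0332]
orientation: [[0.019, 1.0, -0.001], [1.0, -0.019, -0.001], [-0.001, -0.001, -1.0]]
force: [-0.8, 0.3, 5.5]
width: 0.0178
```

```bash
python3 - <<'E'
from h import *
im,T=snap("scene","s15.png"); im=im[150:300,230:420]; cv2.imwrite("pics/s15z.png",cv2.resize(im,None,fx=4,fy=4)); print(pose()[0],st()["force"])
E
```

```text
[ 646.08488752 -114.85801723   33.23283024] [-0.1054725   0.19831392  4.70109832]
```

View pics/s15z.png

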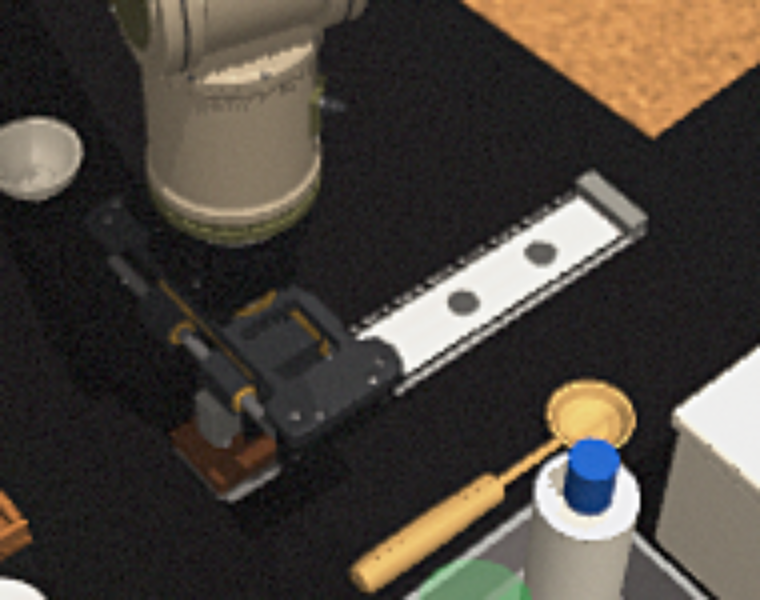

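```bash
python3 -m inch '[[[0,0,-5,0],[0,0,-10,0],[0,0,-40,0],[0,0,-50,0],[0,0,-20,0]]]'
python3 - <<'E'
from h import *
plan(560,338,158,-73.8,12)
im,T=snap("top","t16.png")
for t in ["mallet","mat"]:print(pp("top",t,T))
im,T=snap("scene","s16.png")
for t in ["mallet","mat"]:print(pp("scene",t,T))
E
```

```text
time: 57.5
ee_pos: [0.6474, -0.1133, 0.1613]
orientation: [[0.018, 1.0, 0.003], [1.0, -0.018, -0.0], [-0.0, 0.003, -1.0]]
force: [0.7, 0.2, -3.3]
width: 0.0179
[[37.5, -8.0, 0.3, np.float64(6.06)], [36.4, -11.9, 0.3, np.float64(6.06)], [35.0, -15.7, 0.3, np.float64(6.06)], [33.1, -19.3, 0.3, np.float64(6.06)], [30.9, -22.6, 0.3, np.float64(6.06)], [28.3, -25.8, 0.3, np.float64(6.06)], [25.4, -28.6, 0.3, np.float64(6.06)], [22.3, -31.2, 0.3, np.float64(6.06)], [18.9, -33.3, 0.3, np.float64(6.06)], [15.2, -35.1, 0.3, np.float64(6.06)], [11.4, -36.6, 0.3, np.float64(6.06)], [7.5, -37.6, 0.3, np.float64(6.06)]]
[(0.82, [453.0, 334.0, 4.0])]
[(0.95, [498.0, 329.0, 6.0])]
[(0.94, [465.0, 344.0, 9.0])]
[(0.62, [507.0, 334.0, 1.0])]
```

View pics/t16.png

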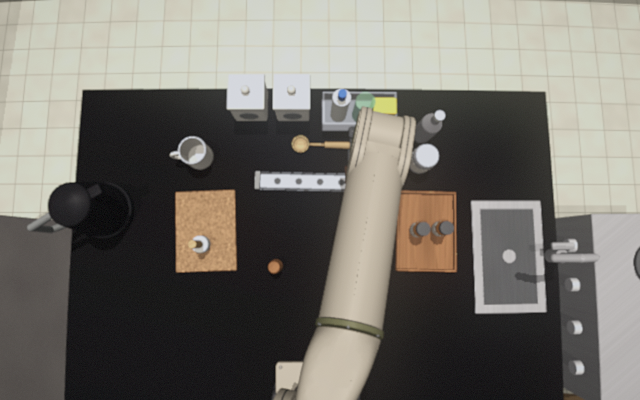

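```bash
python3 -m inch '[[[37.5,-8,0,6],[36.5,-12,0,6],[35,-15.7,0,6],[33,-19.3,0,6],[31,-22.6,0,6],[28.3,-25.8,0,6],[25.4,-28.6,0,6],[22.3,-31.2,0,6]]]'
python3 -m inch '[[[19,-33.3,0,6],[15.2,-35,0,6],[11.4,-36.6,0,6],[7.5,-37.6,0,6],[0,0,0,0],[0,0,0,0]]]'
python3 - <<'E'
from h import *
plan(562,338,46,-73.8,1); print(pose())
im,T=snap("wrist","w17.png"); print(pp("wrist","mat",T),pp("wrist","mallet",T))
E
```

```text
time: 58.8
ee_pos: [0.5858, 0.189, 0.1566]
orientation: [[0.757, 0.653, -0.002], [0.653, -0.757, -0.001], [-0.003, -0.001, -1.0]]
force: [-0.2, -0.6, -2.6]
width: 0.0175
time: 59.55
ee_pos: [0.5559, 0.3373, 0.1569]
orientation: [[0.956, 0.293, -0.001], [0.293, -0.956, -0.002], [-0.002, 0.001, -1.0]]
force: [0.6, -0.4, -0.5]
width: 0.0176
[[6.0, 1.1, 110.9, np.float64(0.83)]]
(array([555.94001728, 337.3079084 , 156.90666126]), array([[ 0.95616023,  0.29284043, -0.00144583],
       [ 0.29283755, -0.95616029, -0.0019131 ],
       [-0.00194268,  0.00140583, -0.99999712]]), np.float64(-72.97189768114877))
[] []
```

View pics/w17.png

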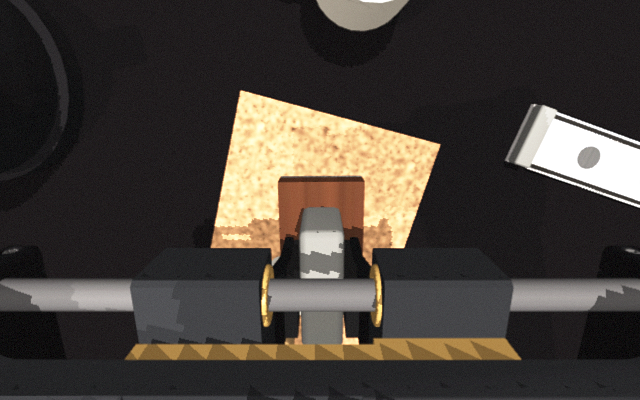

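```bash
python3 -m inch '[[[5,1,35,0],[0,0,40,0],[0,0,27,0],[0,0,10,0],[0,0,2,0],[0,0,0,0]]]'
python3 -m inch '[[[0,0,2,0],[0,0,1,0],[0,0,0,0],[0,0,0,0]]]'
```

```text
time: 60.45
ee_pos: [0.5621, 0.3389, 0.0456]
orientation: [[0.956, 0.292, 0.001], [0.292, -0.956, 0.001], [0.002, -0.001, -1.0]]
force: [-0.3, -0.2, -1.4]
width: 0.0179
time: 60.95
ee_pos: [0.5614, 0.3387, 0.0414]
orientation: [[0.956, 0.292, 0.0], [0.292, -0.956, 0.0], [0.0, -0.0, -1.0]]
force: [-0.3, 0.2, -2.1]
width: 0.018
```

```bash
python3 -m inch '[[[0,0,1.5,0],[0,0,1.5,0],[0,0,0,0],[0,0,0,0]]]'
```

```text
time: 61.45
ee_pos: [0.5614, 0.3388, 0.0384]
orientation: [[0.956, 0.292, 0.0], [0.292, -0.956, 0.0], [0.0, -0.0, -1.0]]
force: [0.3, -0.1, 0.4]
width: 0.0178
```

Contact on the mat (same height as pickup). Release and rise.

```bash
python3 -m inch '[[[0,0,0,0],[0,0,0,0],[0,0,0,0],[0,0,0,0]]]' 0.55 25
python3 -m inch '[[[0,0,-20,0],[0,0,-50,0],[0,0,-55,0],[0,0,-55,0],[-20,20,-30,0],[-40,40,0,0],[-40,40,0,0],[0,0,0,0]]]'
python3 - <<'E'
from h import *
print(pose()[0])
im,T=snap("scene","s18.png")
for t in ["mallet","block","jar0","mill","salt","spoon","mug"]:print(t,pp("scene",t,T))
im,T=snap("top","t18.png")
for t in ["mallet","block","jar0","mat"]:print(t,pp("top",t,T))
E
```

```text
time: 61.95
ee_pos: [0.5614, 0.3387, 0.0383]
orientation: [[0.956, 0.292, 0.0], [0.292, -0.956, 0.0], [0.0, -0.0, -1.0]]
force: [0.5, 1.3, -0.4]
width: 0.0457
time: 62.95
ee_pos: [0.4944, 0.2096, 0.2503]
orientation: [[0.958, 0.287, 0.001], [0.287, -0.958, 0.002], [0.001, -0.002, -1.0]]
force: [0.1, -0.2, 0.9]
width: 0.0481
[494.37758531 209.56396144 250.34023454]
mallet [(0.86, [462.0, 340.0, 4.0])]
block [(0.87, [559.0, 338.0, 3.0])]
jar0 [(0.78, [504.0, -368.0, 4.0]), (0.56, [503.0, -304.0, 4.0])]
mill [(0.7, [395.0, 118.0, 3.0])]
salt [(0.81, [399.0, -91.0, -1.0])]
spoon [(0.7, [766.0, -28.0, 1.0])]
mug [(0.86, [734.0, 355.0, -3.0])]
mallet []
block [(0.49, [496.0, -305.0, 7.0])]
jar0 [(0.78, [500.0, -372.0, 6.0]), (0.63, [494.0, -299.0, 7.0])]
mat []
```

View pics/s18.png

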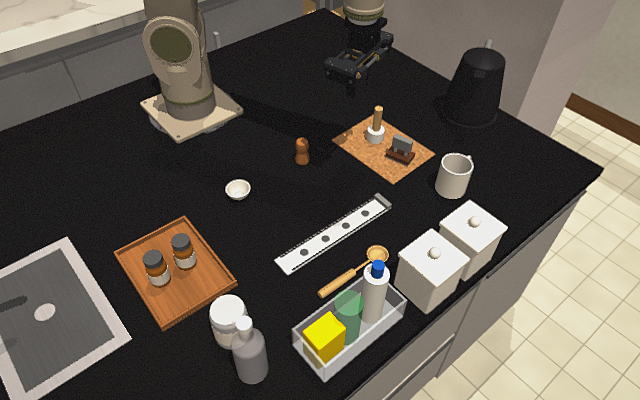

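View pics/t18.png

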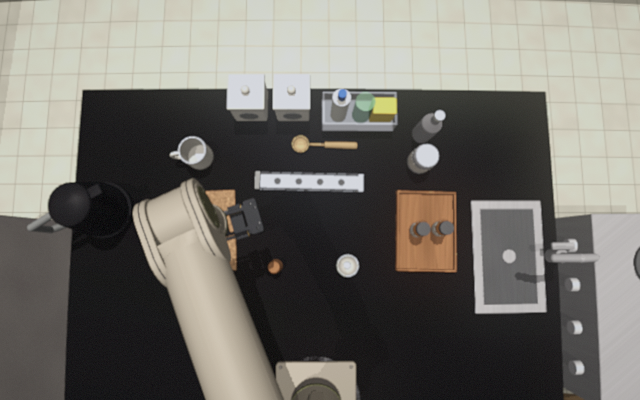

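```bash
python3 -c "
from bench import manip
print(manip.finish_job())"
```

```text
the job is handed in; nothing more can be done
None
```

I finished the whole job in the order asked and handed it in at about 63 s of the 208 s allowed. `finish_job` gave no verdict.

**What was done**
- **Jars:** only two were there. Both were gripped at 10 N and stand upright in the tray.
- **Pins:** each was tapped down with the mallet, starting at the end cap. I then pressed each one slowly; it held against 18 to 27 N without moving, and all four look flush in the pictures.
- **Mallet:** it went back on the mat, where something then knocked it about 4 cm aside. It still stands upright on the mat, so I left it there.
- **Strip:** I made one pass with the block from the end cap to the open end. The handle was about 7 mm into its 14 mm spring throughout, and the upward reading was about 4.4 to 6.3 N. The block then went back flat on the mat.

**Last check:** in the final scene and top pictures both jars are upright in the tray and the other kitchen things look unmoved. The scene picture shows the mallet and the block on the mat.

**What did not go smoothly**
- The mallet slid several millimetres up in the grip with each set of taps. I took a fresh grip after pins 2 and 3, and used the slow presses because tool height alone could not show a pin was home.
- In the final top picture the arm hid the mat, so only the scene camera confirms the mallet and block there.

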